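# Empty the dustpan and square up the pegboard for its next column

## Task

Tip the beech offcuts out of the hand dustpan into the open lunch box, set the empty dustpan back down flat on the desk, and put every other offcut lying about into the lunch box too. Then set the pegboard up for marking its next column: lay the try square with its stock flush along the board's near edge and its blade across the board, the outer edge of the blade up against both steel pegs, and lay the pen on the blank part of the board close beside the blade and along it. Leave the glass tumbler standing where it is.

Things in the scene. Friction and masses are not known exactly. Their poses are not given: they have to be found in the camera images.
- offcut1: beech offcut, a plain block 70 x 32 x 20 mm (x, y, z), about 36 g; origin at the centre of its underside, x along its length; starts in the dustpan
- offcut2: beech offcut, a plain block 64 x 40 x 24 mm (x, y, z), about 49 g; origin at the centre of its underside, x along its length; starts in the dustpan
- offcut3: beech offcut, a plain block 80 x 30 x 20 mm (x, y, z), about 38 g; origin at the centre of its underside, x along its length; if present, starts on the pegboard
- offcut4: beech offcut, a plain block 66 x 36 x 24 mm (x, y, z), about 46 g; origin at the centre of its underside, x along its length; if present, starts on the pegboard
- offcut5: beech offcut, a plain block 90 x 28 x 22 mm (x, y, z), about 44 g; origin at the centre of its underside, x along its length; if present, starts on the mat right of the square
- offcut6: beech offcut, a plain block 60 x 40 x 26 mm (x, y, z), about 50 g; origin at the centre of its underside, x along its length; if present, starts on the bare desk behind the lunch box
- board: wooden pegboard, a plate 190 x 280 x 10 mm (x, y, z), fixed to the desk on the 2 mm clear mat; origin at the centre of its underside, +x away from the robot: near edge is the plane x = -95 mm, top z = 10 mm. Two steel pegs, 12 mm thick, stand 50 mm above its top at (x, y) = (-60, 20) and (60, 20) mm. Holes from the peg column to +y; the -y part is blank
- square: try square lying flat, 0.2 kg: dark wooden stock filling x -24 to 0, y -110 to 0, z 0 to 26 mm, its brass inner face at x = 0; steel blade filling x 0 to 170, y -34 to 0, z 11 to 15 mm (1 mm over the board's top when the stock stands on the mat), its outer edge at y = 0. Origin where inner face and outer blade edge meet, at the underside. Centre of mass near (9, -48) mm
- square_heel (a point): on the square: lower end of the stock's inner face at the blade, which is the square's origin
- square_toe (a point): on the square: other end of the stock's inner face, at the square's (0, -110, 0) mm
- blade_tip (a point): on the square: free end of the blade's outer edge, at the square's (170, 0, 13) mm
- dustpan: grey plastic hand dustpan, 120 g: floor 125 x 130 mm (x, y), 4 mm thick, open mouth at x = -62 mm (roughly towards the robot), rear wall 34 mm high at x = 60, side walls 26 mm high. Origin at the centre of its underside. Level handle, 20 mm wide, z 12 to 34 mm, from x = 62 to 137 mm. Holds two offcuts, which slide out once it is tipped more than about 36 degrees
- pan_mouth (a point): middle of the dustpan's mouth edge, on its floor
- pan_handle (a point): middle of the dustpan's handle
- lunch_box: open yellow plastic lunch box, fixed to the bare desk, 150 x 210 x 75 mm (x, y, z) outside, walls and floor 4 mm; an open snap latch sticks out 14 mm from each of its two short ends (-y, +y). Origin at the centre of its underside, -x roughly towards the robot
- pen: silver pen with clip, 140 mm long, 11 mm thick, with flattened sides so it does not roll, 30 g; origin at the middle of its underside, x along it
- tumbler: glass tumbler, 74 mm wide, 110 mm high; origin at the centre of its underside
Things that resemble listed ones, but are neither listed nor needed, are in the scene too. Leave any pink look-alike of the offcut5 alone.

How it is judged:
By the outcome, as a careful person would: the job done as asked, in the order asked, and still so for the second after the job is handed in, with the robot touching nothing.
Of offcut3, offcut4, offcut5, offcut6 only 2 to 4 are there at a start; the rules pass over those that are not, and their reading is None.
At some moment in a run one of offcut3, offcut4, offcut5, offcut6, square, pen may be knocked a few centimetres aside while the robot is not near it.
It also fails if it takes over 210 s, if anything falls off the work surface, if the arm or the gripper's body presses on something with over 40 N, if the wrist force passes 120 N, or if a joint passes its speed limit or range.

## Robot

A 6-joint arm with a two-finger parallel gripper is mounted at the origin on the work surface. World frame = base frame: x ahead of the robot, y to its left, z up, the work surface at z = 0. Lengths are in m, angles in rad, forces in N, time in s.
With the tool pointing down it reaches from about 0.3 to 0.875 m from the base axis. Payload 6.4 kg.
Tool frame: the origin (TCP) lies on the front face of the gripper's body, between the roots of the fingers; the fingertips stand 73 mm ahead of it and the grasp point (between the pads) lies ctrl.pinch_z ahead of it (ctrl.pinch_z is the distance from the TCP to the grasp point, in m); z points along the fingers, x is the direction in which the jaws open and shut, and the axes are right-handed (so a half turn about z gives the same grasp; the last joint's range is limited). The gripper opens to 85 mm and grips with 20 to 120 N. Pads are 22 mm wide; open, the fingers measure 114 mm over their backs; the gripper's body (76 mm by 85 mm) begins 54 mm behind the grasp point. The pads swing forward as they close: fully open they stand 13 mm farther back than shut.
Start: joints at [1.053, 0.181, 1.607, -0, 1.354, -0.206], TCP at [0.176, 0.547, 0.304] pointing down, gripper open.
Joint ranges: [-2.99, 2.99], [-0.89, 2.07], [0.3, 2.58], [-1.14, 4.28], [0, 2.63], [-3.12, 3.12]. Speed limits (rad/s): [2.57, 2.57, 3.01, 3.14, 3.14, 3.14].

## Interface

Orientations are given as a unit quaternion [w, x, y, z].
In Python, from bench import ctrl gives the robot as it stands.
- The arm moves only by the tool move_arm, never from a script. Its argument "rows" is text: rows parted by semicolons, each of 7 numbers parted by spaces: the shift along the tool's x, y, z in cm, then the turn, a rotation vector about the tool's x, y, z in degrees, then the opening, from 0 (shut) to 1 (fully open). In form: x y z rx ry rz grip; .... A call has 1 to 20 rows; each row shifts and turns the commanded pose from where the row before left it, along the tool's axes as they then stand; what a row does not reach is not made up. A row lasts 1/10 s, in which the tool goes at most 50 mm and 8.59 degrees, less where a joint would pass 70% of its speed; a pose out of reach is approached as far as the arm can. A call with a gripper value outside its range is refused whole. The fingers move at their own pace and stop on an object; the grip force is fixed at half the most. Time passes only in rows, so rows that do not move let the fingers close. It gives the time, the measured TCP pose, the force and the opening at its end, in the units of the state.
- ctrl.get_obs(): the state, without advancing time (a new reading comes with each control period).
- ctrl.camera(name): name is "scene" or "top"; returns a dict with "color" (420x560x3 uint8, blue, green, red), "fx", "fy", "cx", "cy" (pixels), "rvec" (rotation vector, rad) and "tvec" (3), from world to camera coordinates, as OpenCV has them. Camera axes: x right, y down, z forward; pixel columns grow to the right and rows downward; lengths in m; the calibration is good to about 2 mm. A picture is of the moment at which its call begins. There is no depth.
- ctrl.hand_in(): hands the job in, once; it reports no verdict.
Trained networks look in the newest picture that a camera, given by its name, has taken for a name from the list of things; names that differ only in an ending like _2 or _b are one class to them, and where a whole thing is asked for, a point or a joint stands for the part that bears it (a point fixed in the world has none). Each returns a list of dicts, best first, with "confidence" (0 to 1); they miss things now and then, are a little off and sometimes report something else, mostly with a low value. They report only what shows in the picture. A call takes as long as a camera call. They do not tell look-alikes from the thing itself.
- ctrl.look_for(camera, query): "bbox" ([left, top, right, bottom] in pixels, round what is visible of it).
- ctrl.trace(camera, query): "region" (420x560 bool, what is visible of it) and "bbox" ([left, top, right, bottom] in pixels, round what is visible of it).
The state is a dict: "time_s": time; "q": joint angles; "dq": joint speeds; "joint_efforts": joint torques, N m; "eef_pos": TCP position; "eef_rot": TCP orientation; "wrist_force": force on the tool from outside, world axes, zero at the start; "torque": the same for the moment, N m; "opening": opening from 0.0 (shut) to 1.0 (fully open).
Only numpy, scipy, OpenCV 4.12 (cv2) and the standard library are available. Lean on these libraries where they do the work, as an engineer would, in place of code of your own. Each camera call takes 0.05 s, during which the arm holds its last target.

## Working session

There is one attempt and no reset: what is moved stays moved. The work goes in short steps, Python scripts to look and compute and a tool call to move; the robot and the scene stay as the last step left them, time stands still between calls to the robot, and variables do not carry over. Pictures are saved under pics/ and viewed, and the job is handed in when it is done.

Besides the shell and the picture viewer there is one more tool, called after "Call:" as name(argument=value, ...), one argument or row to a line, values as JSON. move_arm: Moves the arm, as the interface text tells. Its arguments: {"type":"object","properties":{"rows":{"type":"string"}},"required":["rows"]}

```bash
ls; mkdir -p pics; python3 - <<'E'
from bench import ctrl
import cv2
print(ctrl.get_obs(), ctrl.pinch_z)
for n in ["scene","top"]:
    c=ctrl.camera(n); cv2.imwrite(f"pics/{n}0.png",cv2.resize(c["color"],(784,588)))
    print(n,{k:c[k] for k in c if k!="color"})
E
```

```text
pics
{'time_s': 0.0, 'q': array([ 1.05270662e+00,  1.81525967e-01,  1.60799997e+00, -6.77081075e-06,
        1.35381045e+00, -2.06289464e-01]), 'dq': array([-0.00067408,  0.00060305, -0.00027781,  0.00047304,  0.00029667,
        0.00111603]), 'joint_efforts': array([-1.69969815e-03, -4.44874299e+01, -3.51335299e+01, -4.39744817e-04,
        9.05485213e-03, -2.12524935e-05]), 'eef_pos': array([0.17615734, 0.54690284, 0.30299641]), 'eef_rot': array([ 3.61079452e-04,  8.08322393e-01,  5.88739457e-01, -7.93590533e-04]), 'wrist_force': array([ 0.39870321, -1.24589299, -0.28171657]), 'torque': array([ 0.04266001,  0.01893275, -0.0675723 ]), 'opening': 0.9974420010351933} 0.0539
scene {'fx': 387.2922728215007, 'fy': 387.2922728215007, 'cx': 269.91711059558367, 'cy': 213.67691827286552, 'rvec': array([ 0.73545889,  2.81414146, -0.8044774 ]), 'tvec': array([ 0.55294677, -0.09667366,  1.20788725])}
top {'fx': 520.9548893092901, 'fy': 520.9548893092901, 'cx': 276.5575877836463, 'cy': 213.5072480863839, 'rvec': array([ 2.16158074, -2.20511817,  0.07934367]), 'tvec': array([-0.1401646 ,  0.55752216,  1.44592421])}
```

View pics/scene0.png

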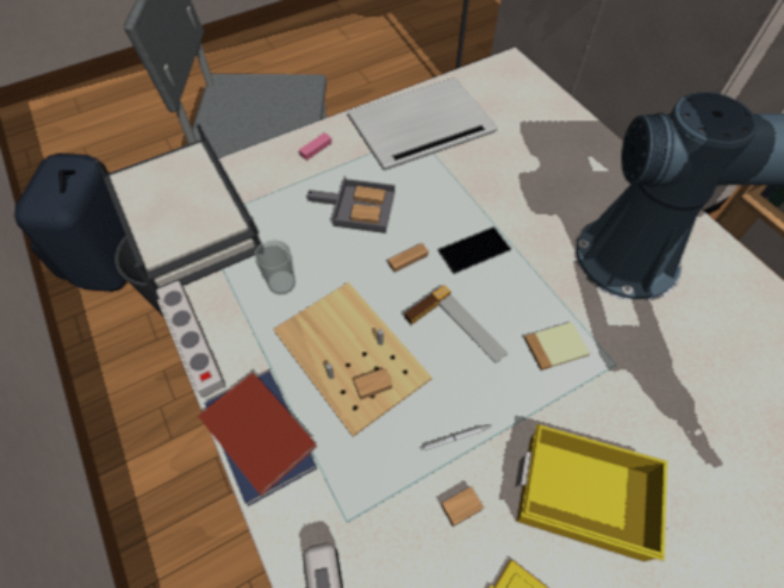

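View pics/top0.png

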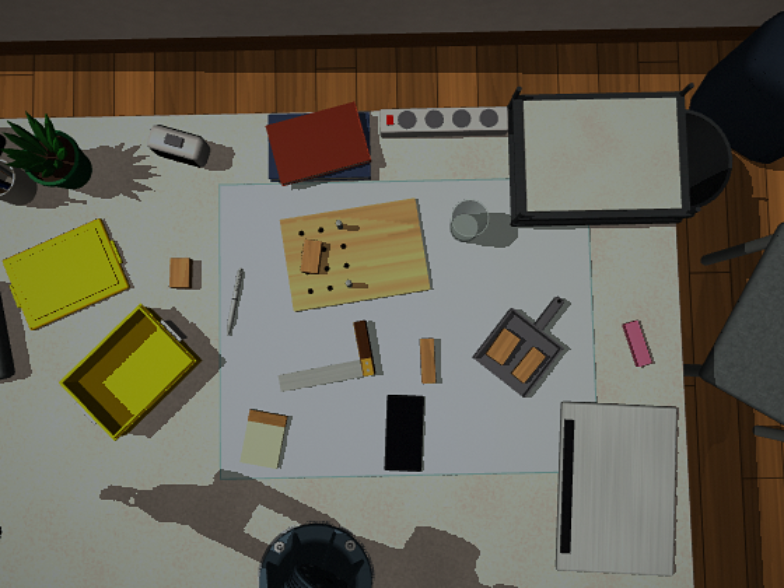

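```bash
cat > h.py <<'E'
from bench import ctrl
import cv2, numpy as np
from scipy.spatial.transform import Rotation as R
CAM={}
def shot(n,save=None,scale=1.4):
    c=ctrl.camera(n); CAM[n]=c
    if save: cv2.imwrite(f"pics/{save}.png",cv2.resize(c["color"],None,fx=scale,fy=scale))
    return c
def proj(c,P):
    K=np.array([[c["fx"],0,c["cx"]],[0,c["fy"],c["cy"]],[0,0,1]])
    return cv2.projectPoints(np.array(P,float).reshape(-1,3),c["rvec"],c["tvec"],K,None)[0].reshape(-1,2)
def back(c,uv,z):
    uv=np.atleast_2d(np.array(uv,float)); Rm=cv2.Rodrigues(c["rvec"])[0]
    o=-Rm.T@c["tvec"]
    d=np.c_[(uv[:,0]-c["cx"])/c["fx"],(uv[:,1]-c["cy"])/c["fy"],np.ones(len(uv))]@Rm
    return o+d*((z-o[2])/d[:,2])[:,None]
def crop(c,box,name,f):
    l,t,r,b=box; cv2.imwrite(f"pics/{name}.png",cv2.resize(c["color"][t:b,l:r],None,fx=f,fy=f,interpolation=cv2.INTER_CUBIC))
def rect(c,reg,z):
    """min area rect of region on plane z: centre, (long,short), yaw of long side deg"""
    cs,_=cv2.findContours(reg.astype(np.uint8),cv2.RETR_EXTERNAL,cv2.CHAIN_APPROX_NONE)
    k=max(cs,key=cv2.contourArea).reshape(-1,2)
    P=back(c,k,z)[:,:2]
    (cx,cy),(w,h),a=cv2.minAreaRect((P*1000).astype(np.float32))
    if w<h: w,h,a=h,w,a+90
    return np.round([cx,cy,w,h,(a+90)%180-90],1)
def boxpts(x,y,z,yaw,x0,x1,y0,y1,z0,z1):
    P=np.array([[a,b,c] for c in(z0,z1) for a,b in((x0,y0),(x1,y0),(x1,y1),(x0,y1))])
    Rz=R.from_euler('z',yaw,degrees=True).as_matrix()
    return P@Rz.T+[x,y,z]
E
python3 - <<'E'
from h import *
for n in("top","scene"):
    c=shot(n)
    o=ctrl.get_obs()
    print(n,"tcp",proj(c,o["eef_pos"]))
    zz=dict(offcut1=.02,board=.012,square=.02,dustpan=.03,lunch_box=.075,pen=.013,tumbler=.11)
    for q in zz:
        for d in ctrl.trace(n,q):
            print(n,q,round(d["confidence"],2),np.round(d["bbox"]),rect(c,d["region"],zz[q]) if d["region"].any() else None)
E
```

```text
top tcp [[-34.71819475 380.35342003]]
top offcut1 0.72 [346. 235. 372. 258.] [ 453.5 -379.9   66.8   41.7  -36.3]
top offcut1 0.72 [300. 241. 310. 271.] [ 431.1 -228.4   83.7   28.    -1.3]
top offcut1 0.66 [364. 250. 387. 273.] [ 418.4 -428.3   70.5   34.7  -40.9]
top offcut1 0.65 [121. 182. 138. 205.] [616.9 264.7  59.6  45.7  -1.1]
top offcut1 0.58 [443. 230. 464. 260.] [ 456.1 -648.4   91.4   37.4   16.1]
top offcut1 0.52 [217. 170. 232. 195.] [ 6.455e+02  3.000e-01  7.040e+01  4.120e+01 -9.300e+00]
top board 0.85 [202. 141. 308. 221.] [647.9 -86.5 284.7 196.3 -82.2]
top square 0.57 [200. 231. 268. 279.] [443.4 -21.  193.2 109.2 -79.9]
top dustpan 0.74 [336. 210. 398. 283.] [ 471.5 -429.9  204.2  134.7  -38.7]
top lunch_box 0.92 [ 46. 217. 145. 316.] [423.5 344.2 237.2 164.  -46.3]
top lunch_box 0.73 [348. 234. 368. 259.] [ 454.3 -370.3   61.    38.9  -33.7]
top pen 0.54 [161. 193. 172. 237.] [557.1 159.  127.   10.6 -11.6]
top tumbler 0.82 [319. 142. 348. 175.] [ 693.2 -308.5   80.9   71.9   -1.5]
scene tcp [[662.28827164 346.08064397]]
scene offcut1 0.98 [313. 350. 346. 381.] [
[... 618 characters left out ...]
 [559.4 159.3 130.7  13.7 -10.9]
scene square 0.68 [290. 203. 365. 261.] [445.8 -21.  201.3 121.6 -81.7]
scene square 0.54 [299. 305. 352. 321.] [561.8 160.3 130.5  10.5 -11.7]
scene square 0.42 [251. 149. 270. 158.] [ 453.7 -382.3   67.7   47.1  -43.2]
scene dustpan 0.58 [221. 129. 284. 165.] [ 477.4 -423.9  204.8  151.6  -39.4]
scene dustpan 0.28 [368. 305. 477. 402.] [416.1 349.8 249.5 179.1 -46.1]
scene lunch_box 0.58 [369. 304. 478. 400.] [433.7 351.  239.1 169.2 -45.9]
scene pen 0.67 [304. 304. 347. 322.] [562.5 158.6 115.   11.2 -10.9]
scene pen 0.35 [218. 127. 284. 169.] [ 470.2 -438.6  210.4  156.8  -41.6]
scene tumbler 0.95 [182. 170. 210. 216.] [ 706.5 -281.5  139.3   69.7   78.8]
```

```bash
python3 - <<'E'
from h import *
c=shot("top"); crop(c,(150,130,430,350),"crop1",2.8)
crop(c,(0,170,160,320),"crop2",4)
E
```

```text
(no output)
```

View pics/crop1.png

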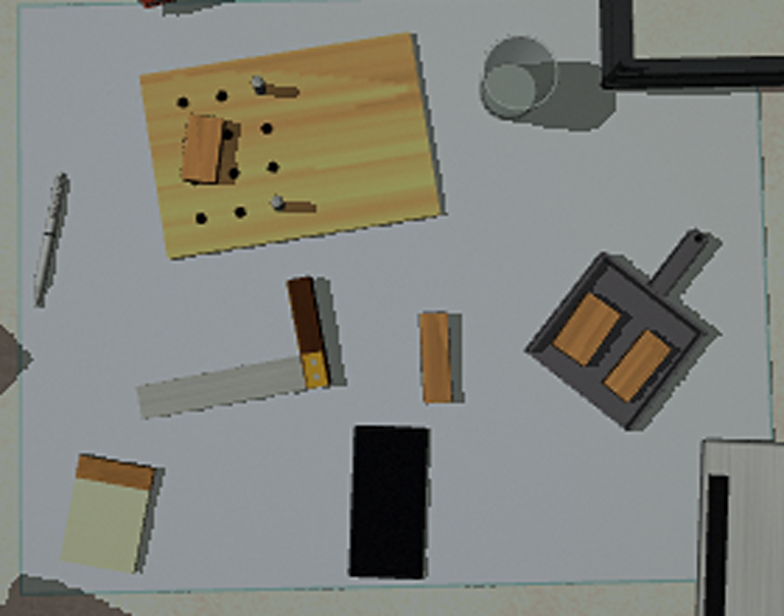

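View pics/crop2.png

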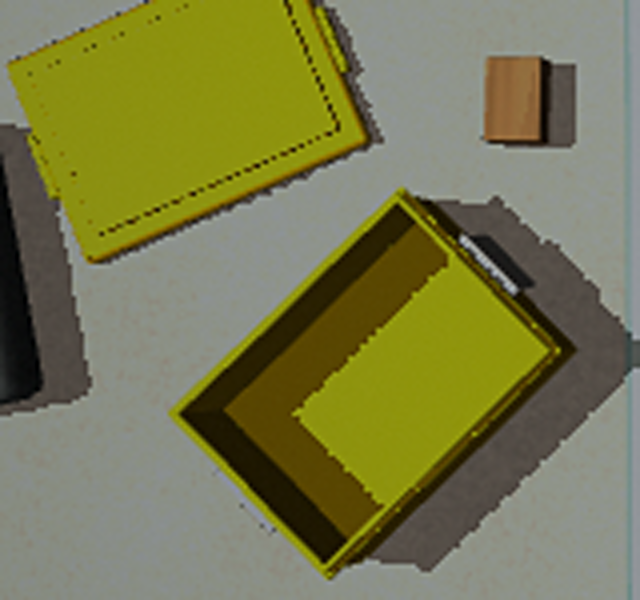

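```bash
cat >> h.py <<'E'
from scipy.optimize import minimize
def off(l,w,h): return [(-l/2,l/2,-w/2,w/2,0,h)]
M=dict(offcut1=off(70,32,20),offcut2=off(64,40,24),offcut3=off(80,30,20),offcut4=off(66,36,24),offcut5=off(90,28,22),offcut6=off(60,40,26),
 board=[(-95,95,-140,140,0,10)],
 square=[(-24,0,-110,0,0,26),(0,170,-34,0,11,15)],
 dustpan=[(-62.5,62.5,-65,65,0,4),(58,62,-65,65,0,34),(-62,62,-65,-61,0,26),(-62,62,61,65,0,26),(62,137,-10,10,12,34)],
 lunch_box=[(-75,75,-105,105,0,75)], pen=[(-70,70,-5.5,5.5,0,11)])
def render(c,name,x,y,z,yaw,S=4):
    im=np.zeros((420*S,560*S),np.uint8)
    for b in M[name]:
        p=proj(c,boxpts(x,y,z,yaw,*[v/1000 for v in b]))
        k=cv2.convexHull(((p+.5)*S*16-8).round().astype(np.int32))
        cv2.fillConvexPoly(im,k,1,shift=4)
    return im
def fit(name,guess,z,regs,S=4):
    """regs: list of (cam,region). guess x,y(m),yaw deg"""
    big=[(c,cv2.resize(r.astype(np.uint8),None,fx=S,fy=S,interpolation=cv2.INTER_NEAREST)) for c,r in regs]
    def f(v):
        s=0
        for c,r in big:
            m=render(c,name,v[0]/1000,v[1]/1000,z,v[2],S)
            s+=1-(m&r).sum()/max(1,(m|r).sum())
        return s/len(big)
    g=np.array([guess[0]*1000,guess[1]*1000,guess[2]])
    s=minimize(f,g,method="Nelder-Mead",options=dict(initial_simplex=[g,g+[12,0,0],g+[0,12,0],g+[0,0,8]],xatol=.1,fatol=1e-4))
    return np.round(s.x,1),round(1-s.fun,3)
def near(cam,q,xy,z,tol=0.05):
    """trace region whose centroid backprojects nearest xy"""
    c=CAM[cam]; best=None
    for d in ctrl.trace(cam,q):
        if not d["region"].any(): continue
        v,u=np.nonzero(d["region"]); P=back(c,[u.mean(),v.mean()],z)[0,:2]
        e=np.hypot(*(P-xy))
        if e<tol and (best is None or e<best[0]): best=(e,d)
    return None if best is None else best[1]["region"]
def find(name,guess,z,q=None,cams=("top","scene"),tol=.06,zc=.02,cen=None):
    for n in cams:
        if n not in CAM: shot(n)
    regs=[(CAM[n],near(n,q or name,np.array(cen if cen is not None else guess[:2]),zc,tol)) for n in cams]
    out={}
    for n,r in zip(cams,regs):
        if r[1] is not None: out[n]=fit(name,guess,z,[r])
    ok=[r for r in regs if r[1] is not None]
    if len(ok)>1: out["both"]=fit(name,guess,z,ok)
    print(name,{k:(v[0].tolist(),v[1]) for k,v in out.items()})
    return out
def overlay(c,items,name,box=None,f=1.4):
    im=c["color"].copy(); l,t,r,b=box or (0,0,560,420)
    im=cv2.resize(im[t:b,l:r],None,fx=f,fy=f,interpolation=cv2.INTER_CUBIC)
    for n,x,y,z,yaw in items:
        for bx in M[n]:
            p=(proj(c,boxpts(x,y,z,yaw,*[v/1000 for v in bx]))+.5-[l,t])*f-.5
            for a,b2 in((0,1),(1,2),(2,3),(3,0),(4,5),(5,6),(6,7),(7,4)):
                cv2.line(im,tuple(int(v) for v in p[a].round()),tuple(int(v) for v in p[b2].round()),(0,255,0) if a>=4 else (255,0,255),1)
    cv2.imwrite(f"pics/{name}.png",im)
E
python3 - <<'E'
from h import *
shot("top");shot("scene")
find("dustpan",(.46,-.41,-39),.002,cen=(.47,-.43),zc=.02)
find("board",(.648,-.087,7.8),.002,zc=.012)
find("lunch_box",(.42,.347,44),0,zc=.05)
find("square",(.39,-.10,98),.002,cen=(.44,-.02),zc=.015)
find("pen",(.56,.159,-11),.002)
find("offcut4",(.645,0,-9),.012,zc=.036)
find("offcut5",(.431,-.228,-1),.002)
find("offcut6",(.617,.264,0),0)
find("offcut1",(.418,-.428,-38),.006)
find("offcut2",(.453,-.380,-38),.006)
E
```

```text
dustpan {'top': ([442.6, -410.0, -38.7], np.float64(0.685)), 'scene': ([442.6, -412.3, -39.5], np.float64(0.635)), 'both': ([442.7, -410.5, -38.9], np.float64(0.658))}
board {'top': ([648.6, -85.7, 8.1], np.float64(0.933)), 'scene': ([648.6, -88.3, 7.8], np.float64(0.919)), 'both': ([648.9, -86.7, 8.1], np.float64(0.923))}
lunch_box {'top': ([421.9, 355.6, 43.8], np.float64(0.954)), 'scene': ([421.8, 352.6, 43.7], np.float64(0.961)), 'both': ([422.2, 353.6, 43.9], np.float64(0.952))}
square {'top': ([402.4, -100.4, 99.7], np.float64(0.938)), 'scene': ([402.9, -100.5, 98.2], np.float64(0.941)), 'both': ([402.6, -100.6, 99.3], np.float64(0.914))}
pen {'top': ([564.1, 158.5, -11.6], np.float64(0.467))}
offcut4 {'top': ([643.8, 1.6, -7.5], np.float64(0.907)), 'scene': ([644.0, -2.1, -8.4], np.float64(0.931)), 'both': ([644.5, -0.1, -8.4], np.float64(0.889))}
offcut5 {'top': ([429.8, -228.1, 2.9], np.float64(0.907)), 'scene': ([431.1, -230.4, 4.1], np.float64(0.803)), 'both': ([429.8, -228.5, 2.4], np.float64(0.85))}
offcut6 {'top': ([616.9, 266.5, -1.3], np.float64(0.954)), 'scene': ([618.2, 265.3, -0.2], np.float64(0.863)), 'both': ([617.5, 265.9, 0.2], np.float64(0.903))}
offcut1 {'top': ([418.9, -429.9, -39.7], np.float64(0.838)), 'scene': ([417.3, -431.4, -41.3], np.float64(0.871)), 'both': ([418.7, -430.5, -41.3], np.float64(0.849))}
offcut2 {'top': ([455.1, -379.0, -38.4], np.float64(0.925)), 'scene': ([454.7, -384.1, -34.8], np.float64(0.821)), 'both': ([455.6, -380.2, -37.7], np.float64(0.858))}
```

```bash
python3 - <<'E'
from h import *
c=shot("top")
it=[("dustpan",.4427,-.4105,.002,-38.9),("board",.6488,-.0867,.002,8.1),("square",.4026,-.1006,.002,99.3),("pen",.564,.1585,.002,-11),("offcut4",.6445,0,.012,-8.4),("offcut5",.4298,-.2285,.002,2.4)]
overlay(c,it,"ov1",(150,130,430,350),2.8)
# pegs expected
b=it[1];Rz=R.from_euler('z',b[4],degrees=True).as_matrix()
for p in([-60,20,10],[-60,20,60],[60,20,10],[60,20,60]):
    print(p,proj(c,Rz@(np.array(p)/1000)+[b[1],b[2],b[3]]))
crop(c,(200,140,310,225),"peg",7)
o=ctrl.get_obs(); print(R.from_quat(np.roll(o["eef_rot"],-1)).as_matrix().round(3))
E
```

```text
[-60, 20, 10] [[249.57450179 203.01827445]]
[-60, 20, 60] [[248.60114495 201.31019132]]
[60, 20, 10] [[242.97808105 161.66455697]]
[60, 20, 60] [[241.78158055 158.53081936]]
[[ 0.307  0.952 -0.   ]
 [ 0.952 -0.307  0.   ]
 [ 0.    -0.    -1.   ]]
```

View pics/ov1.png

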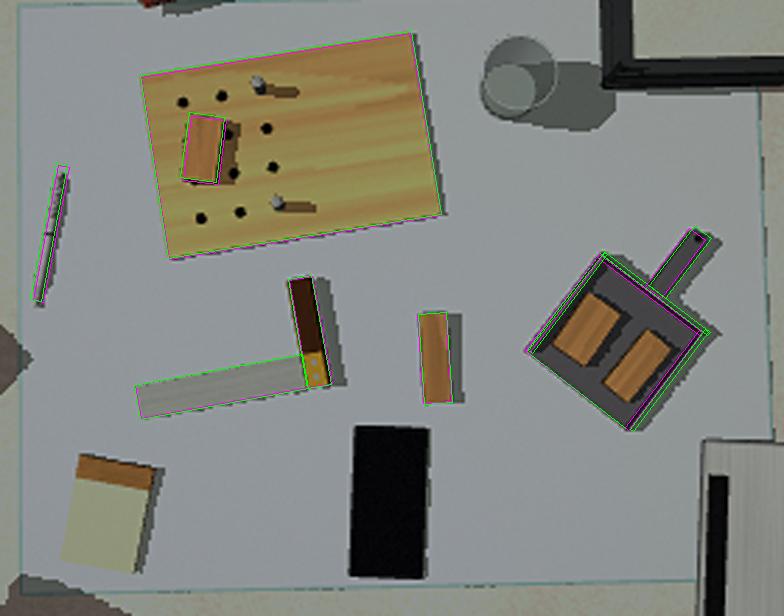

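View pics/peg.png

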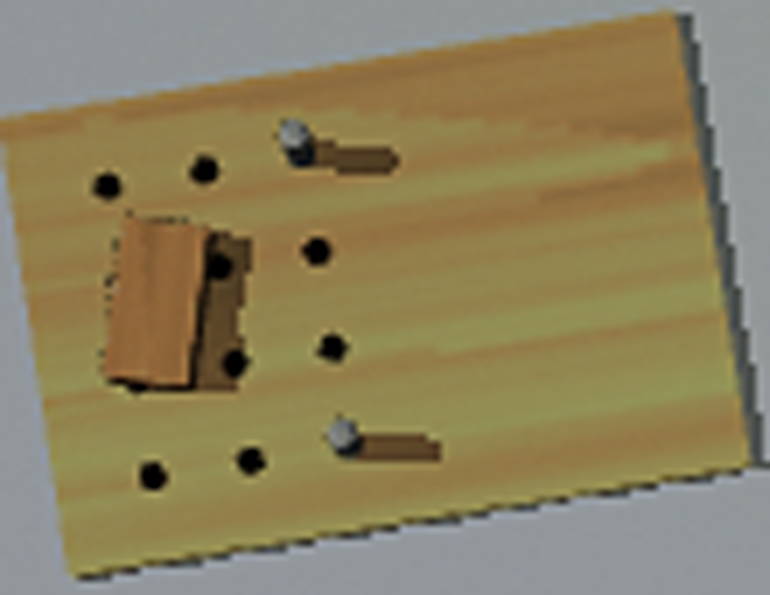

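```bash
cat >> h.py <<'E'
def state():
    o=ctrl.get_obs(); Rm=R.from_quat(np.roll(o["eef_rot"],-1)).as_matrix()
    return o,o["eef_pos"],Rm
def to(*targets):
    """targets: (x,y,ztcp,phi or None) tool down; prints turn about tool z, then shift in the turned tool axes, cm. phi mod 180"""
    o,p,Rm=state(); phi=np.degrees(np.arctan2(Rm[1,0],Rm[0,0]))
    print("t %.2f tcp %s phi %.1f tilt %.1f q6 %.2f open %.2f"%(o["time_s"],(p*100).round(2),phi,np.degrees(np.arccos(-Rm[2,2])),o["q"][5],o["opening"]))
    for x,y,z,ph in targets:
        d=0 if ph is None else (ph-phi+90)%180-90
        phi+=d; a=np.radians(phi)
        T=np.array([[np.cos(a),np.sin(a),0],[np.sin(a),-np.cos(a),0],[0,0,-1]])
        s=T.T@(np.array([x,y,z])-p)*100
        print("  rz %.1f then shift %s (|%.1f|)"%(-d,s.round(2),np.linalg.norm(s))); p=np.array([x,y,z])
E
python3 - <<'E'
from h import *
to((.5,.1,.3,51.1),(.5205,-.4733,.2,None),(.5205,-.4733,.079,None))
E
```

```text
t 2.10 tcp [17.64 54.73 30.39] phi 72.1 tilt 0.0 q6 -0.21 open 1.00
  rz 21.0 then shift [-14.49  53.27   0.39] (|55.2|)
  rz 0.0 then shift [-43.33  37.6   10.  ] (|58.2|)
  rz 0.0 then shift [ 0.   0.  12.1] (|12.1|)
```

Call:
move_arm(
  rows="0 0 0 0 0 7 1;0 0 0 0 0 7 1;0 0 0 0 0 7 1;-1.2 4.44 0 0 0 0 1;-1.2 4.44 0 0 0 0 1;-1.2 4.44 0 0 0 0 1;-1.2 4.44 0 0 0 0 1;-1.2 4.44 0 0 0 0 1;-1.2 4.44 0 0 0 0 1;-1.2 4.44 0 0 0 0 1;-1.2 4.44 0 0 0 0 1;-1.2 4.44 0 0 0 0 1;-1.2 4.44 0 0 0 0 1;-1.2 4.44 0 0 0 0 1;-1.2 4.44 0 0 0 0 1;0 0 0 0 0 0 1;0 0 0 0 0 0 1",
)

```text
time_s: 3.8
eef_pos: [0.5011, 0.1, 0.3036]
eef_rot: [-0.0, 0.903, 0.43, -0.0]
wrist_force: [-0.1, -0.0, -0.2]
opening: 1.002
```

```bash
python3 - <<'E'
from h import *
to((.5205,-.4733,.2,51.1),(.5205,-.4733,.079,None))
E
```

```text
t 3.80 tcp [50.11 10.   30.36] phi 51.0 tilt 0.1 q6 -0.93 open 1.00
  rz -0.1 then shift [-43.4   37.52  10.36] (|58.3|)
  rz 0.0 then shift [ 0.   0.  12.1] (|12.1|)
```

Call:
move_arm(
  rows="-3.1 2.68 0.74 0 0 0 1;-3.1 2.68 0.74 0 0 0 1;-3.1 2.68 0.74 0 0 0 1;-3.1 2.68 0.74 0 0 0 1;-3.1 2.68 0.74 0 0 0 1;-3.1 2.68 0.74 0 0 0 1;-3.1 2.68 0.74 0 0 0 1;-3.1 2.68 0.74 0 0 0 1;-3.1 2.68 0.74 0 0 0 1;-3.1 2.68 0.74 0 0 0 1;-3.1 2.68 0.74 0 0 0 1;-3.1 2.68 0.74 0 0 0 1;-3.1 2.68 0.74 0 0 0 1;-3.1 2.68 0.74 0 0 0 1;0 0 0 0 0 0 1;0 0 0 0 0 0 1",
)

```text
time_s: 5.4
eef_pos: [0.521, -0.4713, 0.1994]
eef_rot: [-0.001, 0.902, 0.432, 0.0]
wrist_force: [1.3, 0.5, 0.1]
opening: 0.998
```

```bash
python3 - <<'E'
from h import *
to((.5205,-.4733,.079,51.1))
c=shot("scene"); crop(c,(180,80,340,200),"s2",4.5)
E
```

```text
t 5.40 tcp [ 52.1  -47.13  19.94] phi 51.2 tilt 0.1 q6 -1.80 open 1.00
  rz 0.1 then shift [-0.19  0.08 12.04] (|12.0|)
```

View pics/s2.png

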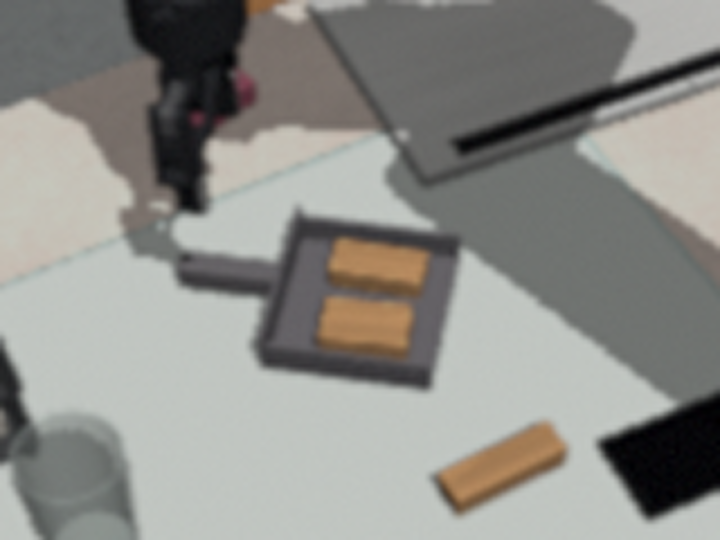

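The gripper (about 185,190 in the crop) is above the handle (180-275,275), with its jaws across it. Going down and gripping.

Call:
move_arm(
  rows="-0.1 0 3 0 0 0 1;-0.1 0 3 0 0 0 1;0 0 3 0 0 0 1;0 0 2 0 0 0 1;0 0 1 0 0 0 1;0 0 0 0 0 0 1;0 0 0 0 0 0 0;0 0 0 0 0 0 0;0 0 0 0 0 0 0;0 0 0 0 0 0 0;0 0 0 0 0 0 0;0 0 0 0 0 0 0;0 0 0 0 0 0 0;0 0 0 0 0 0 0",
)

```text
time_s: 6.85
eef_pos: [0.5197, -0.4745, 0.0811]
eef_rot: [0.001, 0.902, 0.432, 0.0]
wrist_force: [-1.1, 1.1, 5.5]
opening: 0.223
```

Call:
move_arm(
  rows="0 0 -0.5 0 0 0 0;0 0 -1 0 0 0 0;0 0 -1.5 0 0 0 0;0 0 -2 0 0 0 0;0 0 -2 0 0 0 0;0 0 -2 0 0 0 0;0 0 -2 0 0 0 0;0 0 -2 0 0 0 0;0 0 -2 0 0 0 0;0 0 -2 0 0 0 0;0 0 -2 0 0 0 0;0 0 -1.5 0 0 0 0;0 0 -1 0 0 0 0;0 0 -0.5 0 0 0 0;0 0 0 0 0 0 0",
)

```text
time_s: 8.35
eef_pos: [0.5195, -0.4741, 0.3008]
eef_rot: [0.0, 0.902, 0.432, 0.0]
wrist_force: [0.4, -0.5, -2.3]
opening: 0.221
```

```bash
python3 - <<'E'
from h import *
to()
o,p,Rm=state(); print(o["wrist_force"].round(1),o["torque"].round(2),Rm.round(3).tolist())
for D in(1,2,3,3.5):
    print(D,(Rm.T@(R.from_euler('z',D,degrees=True).as_matrix()@p-p)*100).round(3))
c=shot("scene"); crop(c,(130,40,370,220),"s3",3.2)
c=shot("top"); crop(c,(300,150,500,300),"t3",3.2)
E
```

```text
t 8.35 tcp [ 51.95 -47.41  30.08] phi 51.1 tilt 0.0 q6 -1.80 open 0.22
[ 0.4 -0.5 -2.3] [-0.09 -0.13  0.03] [[0.627, 0.779, 0.0], [0.779, -0.627, -0.0], [-0.0, 0.001, -1.0]]
1 [ 1.226  0.065 -0.   ]
2 [ 2.453  0.108 -0.   ]
3 [ 3.68  0.13 -0.  ]
3.5 [ 4.294  0.133 -0.   ]
```

View pics/s3.png

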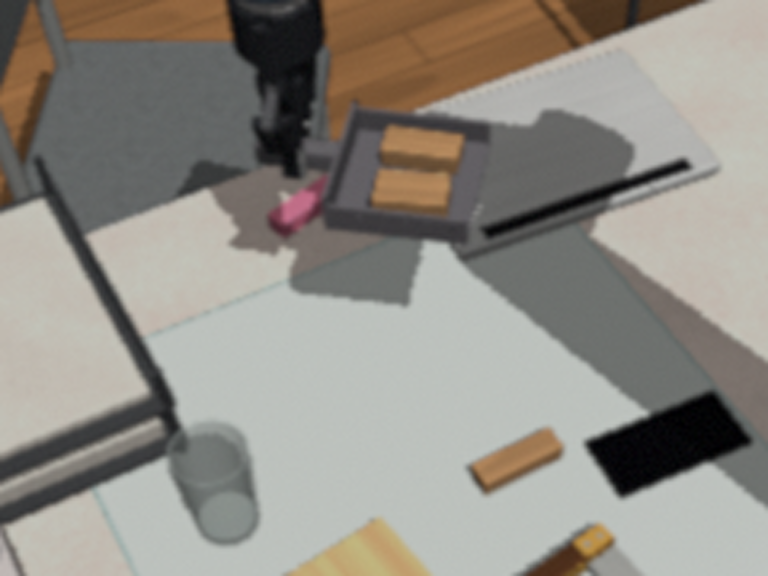

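Call:
move_arm(
  rows="1.23 0.06 0 0 0 -1 0;2.45 0.11 0 0 0 -2 0;3.68 0.13 0 0 0 -3 0;3.68 0.13 0 0 0 -3 0;3.68 0.13 0 0 0 -3 0;3.68 0.13 0 0 0 -3 0;3.68 0.13 0 0 0 -3 0;3.68 0.13 0 0 0 -3 0;3.68 0.13 0 0 0 -3 0;3.68 0.13 0 0 0 -3 0;3.68 0.13 0 0 0 -3 0;3.68 0.13 0 0 0 -3 0;3.68 0.13 0 0 0 -3 0;3.68 0.13 0 0 0 -3 0;3.68 0.13 0 0 0 -3 0;3.68 0.13 0 0 0 -3 0;3.68 0.13 0 0 0 -3 0;3.68 0.13 0 0 0 -3 0;3.68 0.13 0 0 0 -3 0;3.68 0.13 0 0 0 -3 0",
)

```text
time_s: 10.45
eef_pos: [0.6797, 0.1801, 0.2992]
eef_rot: [-0.001, 0.585, 0.811, -0.0]
wrist_force: [-0.2, -0.3, -2.5]
opening: 0.229
```

Call:
move_arm(
  rows="3.68 0.13 0 0 0 -3 0;3.68 0.13 0 0 0 -3 0;3.68 0.13 0 0 0 -3 0;3.68 0.13 0 0 0 -3 0;3.68 0.13 0 0 0 -3 0;3.68 0.13 0 0 0 -3 0;3.68 0.13 0 0 0 -3 0;2.45 0.11 0 0 0 -2 0;1.23 0.06 0 0 0 -1 0;0 0 0 0 0 0 0;0 0 0 0 0 0 0",
)

```text
time_s: 11.55
eef_pos: [0.5498, 0.4385, 0.2999]
eef_rot: [0.0, 0.406, 0.914, -0.0]
wrist_force: [-0.1, 0.6, -2.4]
opening: 0.223
```

```bash
python3 - <<'E'
from h import *
to()
c=shot("scene","s4")
c=shot("top","t4")
E
```

```text
t 11.55 tcp [54.98 43.85 29.99] phi 132.1 tilt 0.0 q6 -1.80 open 0.22
```

View pics/s4.png

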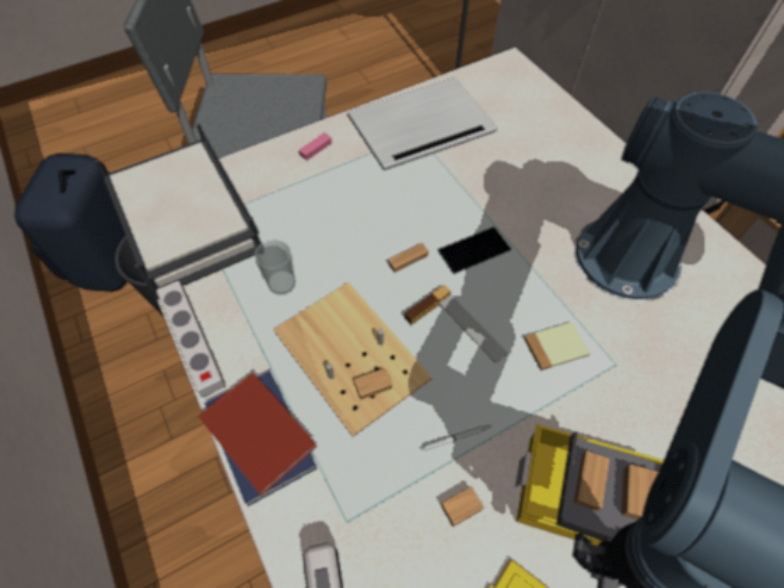

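View pics/t4.png

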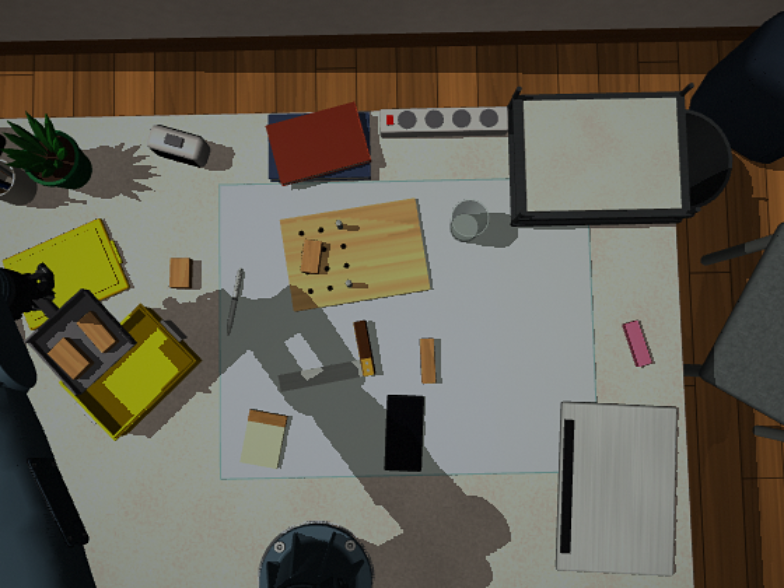

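```bash
python3 - <<'E'
from h import *
to((.5712,.4970,.172,133.9))
E
```

```text
t 11.65 tcp [55.05 43.78 30.01] phi 132.0 tilt 0.0 q6 -1.80 open 0.22
  rz -1.9 then shift [ 2.83  5.6  12.81] (|14.3|)
```

Call:
move_arm(
  rows="0 0 0 0 0 -1.9 0;0.3 0.6 0 0 0 0 0;0.6 1.2 0 0 0 0 0;0.9 1.7 1 0 0 0 0;0.7 1.4 2 0 0 0 0;0.3 0.7 2 0 0 0 0;0 0 2 0 0 0 0;0 0 2 0 0 0 0;0 0 2 0 0 0 0;0 0 1.2 0 0 0 0;0 0 0.6 0 0 0 0;0 0 0 0 0 0 0;0 0 0 0 0 0 0",
)

```text
time_s: 12.95
eef_pos: [0.5709, 0.4983, 0.1734]
eef_rot: [0.0, 0.391, 0.921, 0.001]
wrist_force: [0.6, 0.7, -2.1]
opening: 0.223
```

```bash
python3 - <<'E'
from h import *
to((.5712,.4970,.172,133.9))
c=shot("scene"); crop(c,(330,240,560,420),"s5",3.2)
c=shot("top"); crop(c,(0,150,200,340),"t5",3)
E
```

```text
t 12.95 tcp [57.09 49.83 17.34] phi 134.0 tilt 0.1 q6 -1.78 open 0.22
  rz 0.1 then shift [-0.11 -0.07  0.14] (|0.2|)
```

View pics/s5.png

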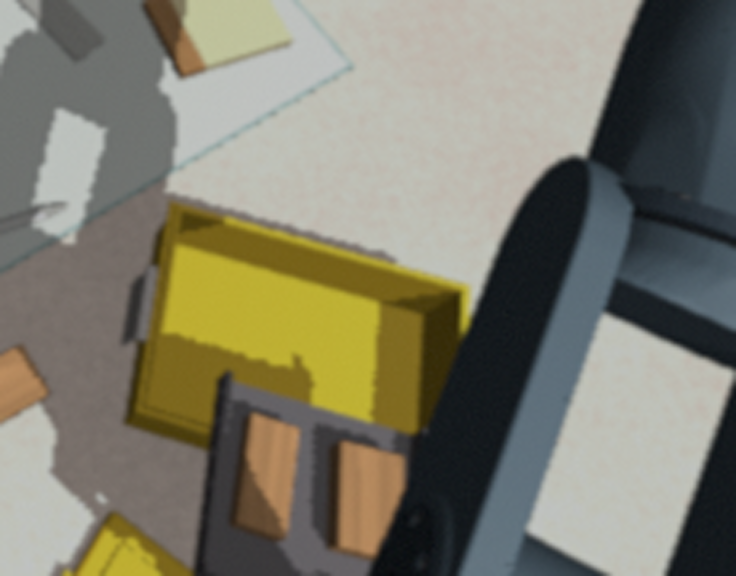

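View pics/t5.png

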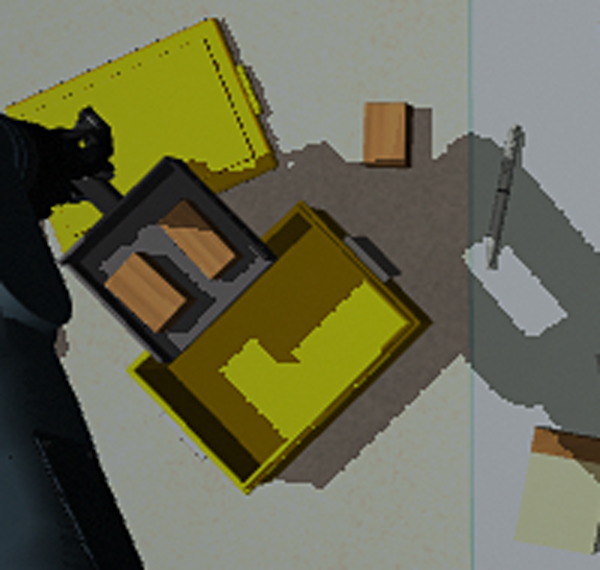

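Call:
move_arm(
  rows="0 -0.28 -0.56 -2 0 0 0;0 -0.58 -1.11 -4 0 0 0;0 -0.58 -1.11 -4 0 0 0;0 -0.58 -1.11 -4 0 0 0;0 -0.58 -1.11 -4 0 0 0;0 -0.58 -1.11 -4 0 0 0;0 -0.58 -1.11 -4 0 0 0;0 -0.58 -1.11 -4 0 0 0;0 -0.28 -0.56 -2 0 0 0;0 -0.28 -0.56 -2 0 0 0;0 -0.28 -0.56 -2 0 0 0;0 -0.28 -0.56 -2 0 0 0;0 -0.28 -0.56 -2 0 0 0;0 -0.28 -0.56 -2 0 0 0;0 -0.28 -0.56 -2 0 0 0;0 -0.28 -0.56 -2 0 0 0;0 -0.28 -0.56 -2 0 0 0;0 -0.28 -0.56 -2 0 0 0;0 0 0 0 0 0 0;0 0 0 0 0 0 0",
)

```text
time_s: 15.05
eef_pos: [0.4864, 0.4168, 0.2698]
eef_rot: [0.165, 0.354, 0.834, 0.389]
wrist_force: [0.1, 0.5, -1.1]
opening: 0.223
```

```bash
python3 - <<'E'
from h import *
to()
c=shot("scene"); crop(c,(330,240,560,420),"s6",3.2)
c=shot("top"); crop(c,(0,150,200,340),"t6",3)
E
```

```text
t 15.05 tcp [48.64 41.68 26.98] phi 134.0 tilt 50.0 q6 -2.65 open 0.22
```

View pics/s6.png

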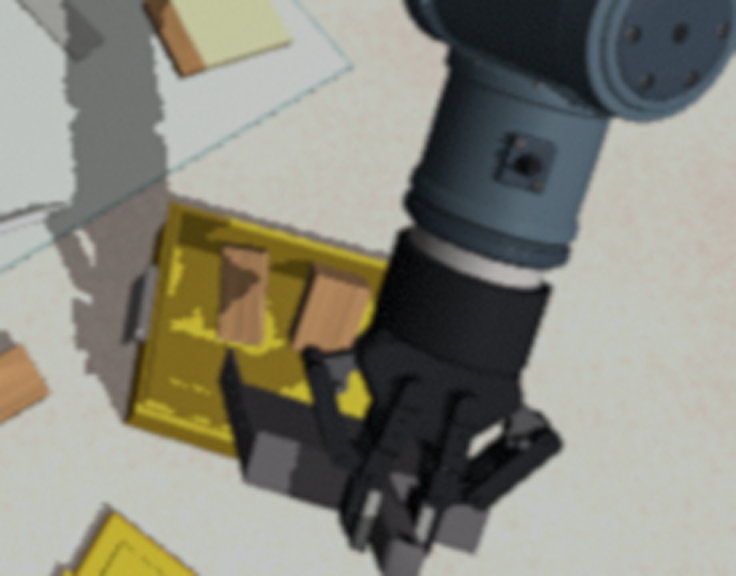

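View pics/t6.png

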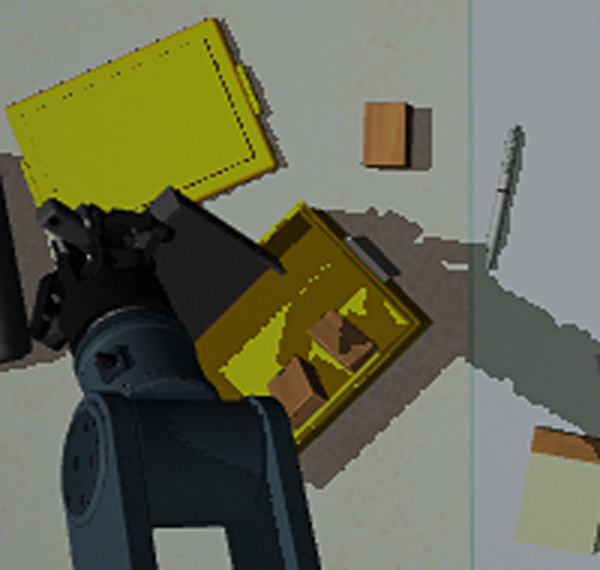

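Call:
move_arm(
  rows="0 1.5 -1.3 0 0 0 0;0 3 -2.6 0 0 0 0;0 1.5 -1.3 0 0 0 0;0 0.5 1.15 4 0 0 0;0 0.5 1.15 4 0 0 0;0 0.5 1.15 4 0 0 0;0 0.5 1.15 4 0 0 0;0 0.5 1.15 4 0 0 0;0 0.5 1.15 4 0 0 0;0 0.5 1.15 4 0 0 0;0 0.5 1.15 4 0 0 0;0 0.5 1.15 4 0 0 0;0 0.5 1.15 4 0 0 0;0 0.5 1.15 4 0 0 0;0 0.5 1.15 4 0 0 0;0 0.25 0.57 2 0 0 0;0 0 0 0 0 0 0",
)

```text
time_s: 16.85
eef_pos: [0.5699, 0.4974, 0.2492]
eef_rot: [-0.0, 0.391, 0.92, -0.001]
wrist_force: [-1.1, 0.2, -2.1]
opening: 0.221
```

```bash
python3 - <<'E'
from h import *
to()
o,p,Rm=state(); print(Rm.round(3).tolist(), np.hypot(p[0],p[1]),np.degrees(np.arctan2(p[1],p[0])))
for D in(1,2,3,3.5):
    print(D,(Rm.T@(R.from_euler('z',-D,degrees=True).as_matrix()@p-p)*100).round(3))
c=shot("top"); crop(c,(0,150,200,340),"t7",3)
E
```

```text
t 16.85 tcp [56.99 49.74 24.92] phi 134.0 tilt 0.2 q6 -1.78 open 0.22
[[-0.694, 0.719, -0.001], [0.719, 0.694, -0.002], [-0.001, -0.003, -1.0]] 0.7564281465588423 41.11812951090475
1 [-1.318e+00 -7.800e-02  1.000e-03]
2 [-2.634 -0.178  0.003]
3 [-3.949 -0.302  0.004]
3.5 [-4.605 -0.372  0.005]
```

View pics/t7.png

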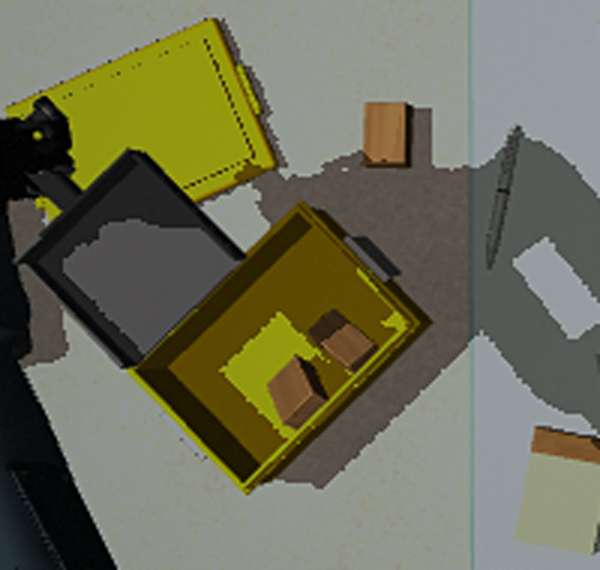

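Call:
move_arm(
  rows="-1.32 -0.08 0 0 0 1 0;-2.63 -0.18 0 0 0 2 0;-4.6 -0.37 0 0 0 3.5 0;-4.6 -0.37 0 0 0 3.5 0;-4.6 -0.37 0 0 0 3.5 0;-4.6 -0.37 0 0 0 3.5 0;-4.6 -0.37 0 0 0 3.5 0;-4.6 -0.37 0 0 0 3.5 0;-4.6 -0.37 0 0 0 3.5 0;-4.6 -0.37 0 0 0 3.5 0;-4.6 -0.37 0 0 0 3.5 0;-4.6 -0.37 0 0 0 3.5 0;-4.6 -0.37 0 0 0 3.5 0;-4.6 -0.37 0 0 0 3.5 0;-4.6 -0.37 0 0 0 3.5 0;-4.6 -0.37 0 0 0 3.5 0;-4.6 -0.37 0 0 0 3.5 0;-4.6 -0.37 0 0 0 3.5 0;-4.6 -0.37 0 0 0 3.5 0;-4.6 -0.37 0 0 0 3.5 0",
)

```text
time_s: 18.9
eef_pos: [0.6853, -0.3206, 0.2529]
eef_rot: [0.001, 0.83, 0.558, 0.0]
wrist_force: [0.8, -0.4, -1.2]
opening: 0.223
```

Call:
move_arm(
  rows="-4.6 -0.37 0 0 0 3.5 0;-4.6 -0.37 0 0 0 3.5 0;-4.6 -0.37 0 0 0 3.5 0;-4.6 -0.37 0 0 0 3.5 0;-2.63 -0.18 0 0 0 2 0;-1.32 -0.08 0 0 0 1 0;0 0 0 0 0 0 0",
)

```text
time_s: 19.6
eef_pos: [0.562, -0.5062, 0.2524]
eef_rot: [0.001, 0.903, 0.429, -0.0]
wrist_force: [0.6, 0.2, -1.1]
opening: 0.224
```

```bash
python3 - <<'E'
from h import *
to((.5205,-.4733,.081,51.1))
find
E
```

```text
t 19.60 tcp [ 56.2  -50.62  25.24] phi 50.8 tilt 0.1 q6 -1.78 open 0.22
  rz -0.3 then shift [-0.04 -5.29 17.14] (|17.9|)
```

Call:
move_arm(
  rows="0 -2 2 0 0 0 0;0 -2 3 0 0 0 0;0 -1.3 3 0 0 0 0;0 0 3 0 0 0 0;0 0 2.5 0 0 0 0;0 0 1.5 0 0 0 0;0 0 1 0 0 0 0;0 0 0.6 0 0 0 0;0 0 0.4 0 0 0 0;0 0 0 0 0 0 0",
)

```text
time_s: 20.6
eef_pos: [0.5229, -0.471, 0.0818]
eef_rot: [0.0, 0.902, 0.431, 0.0]
wrist_force: [0.4, -0.9, -1.7]
opening: 0.225
```

Call:
move_arm(
  rows="0 0 0.1 0 0 0 0;0 0 0 0 0 0 0;0 0 0 0 0 0 0.3;0 0 0 0 0 0 0.5;0 0 0 0 0 0 1;0 0 0 0 0 0 1;0 0 0 0 0 0 1;0 0 0 0 0 0 1;0 0 -2 0 0 0 1;0 0 -3 0 0 0 1;0 0 -3 0 0 0 1;0 0 -3 0 0 0 1;0 0 0 0 0 0 1",
)

```text
time_s: 21.9
eef_pos: [0.5246, -0.4733, 0.1985]
eef_rot: [0.006, 0.902, 0.431, 0.001]
wrist_force: [1.2, 0.6, 0.7]
opening: 1.003
```

```bash
python3 - <<'E'
from h import *
to()
c=shot("top","t8"); shot("scene","s8")
find("dustpan",(.4427,-.4105,-38.9),.002,cen=(.47,-.43))
find("offcut5",(.431,-.228,2),.002)
E
```

```text
t 21.90 tcp [ 52.46 -47.33  19.85] phi 51.0 tilt 0.7 q6 -1.79 open 1.00
dustpan {'top': ([448.3, -405.1, -38.4], np.float64(0.145)), 'scene': ([446.4, -407.7, -38.7], np.float64(0.946)), 'both': ([446.5, -407.2, -38.6], np.float64(0.545))}
offcut5 {'top': ([429.8, -229.6, -0.7], np.float64(0.869)), 'scene': ([427.7, -229.3, 5.4], np.float64(0.831)), 'both': ([429.0, -229.6, 1.0], np.float64(0.844))}
```

View pics/t8.png

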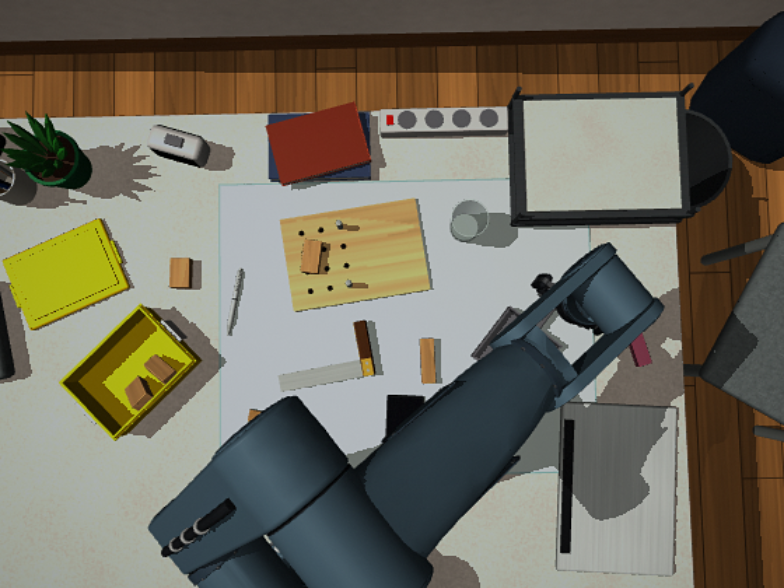

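View pics/s8.png

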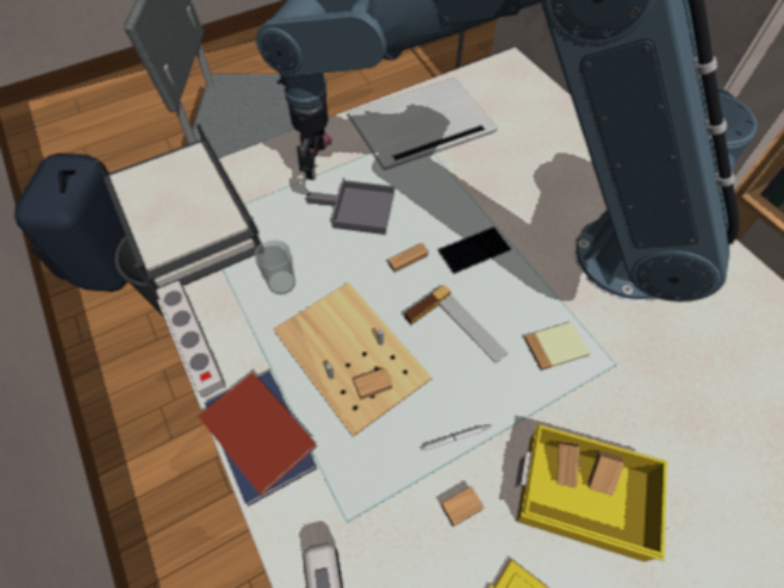

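```bash
python3 - <<'E'
from h import *
to((.430,-.229,.20,92),(.430,-.229,.078,None),(.430,-.229,.20,None))
bx=lambda x,y:np.array([.422,.3535])+R.from_euler('z',43.9,degrees=True).as_matrix()[:2,:2]@np.array([x,y])/1000
for n,p in dict(o5=(15,55),o4=(25,5),o6=(30,-50)).items(): print(n,bx(*p).round(4))
E
```

```text
t 22.20 tcp [ 52.2  -47.02  18.9 ] phi 51.0 tilt 0.2 q6 -1.79 open 1.00
  rz -41.0 then shift [24.43 -8.35 -1.1 ] (|25.8|)
  rz 0.0 then shift [ 0.   0.  12.2] (|12.2|)
  rz 0.0 then shift [  0.    0.  -12.2] (|12.2|)
o5 [0.3947 0.4035]
o4 [0.4365 0.3744]
o6 [0.4783 0.3383]
```

Call:
move_arm(
  rows="0 0 -1.1 0 0 -8.2 1;0 0 0 0 0 -8.2 1;0 0 0 0 0 -8.2 1;0 0 0 0 0 -8.2 1;0 0 0 0 0 -8.2 1;4.05 -1.4 0 0 0 0 1;4.05 -1.4 0 0 0 0 1;4.05 -1.4 0 0 0 0 1;4.05 -1.4 0 0 0 0 1;4.05 -1.4 0 0 0 0 1;4.05 -1.4 0 0 0 0 1;0 0 0 0 0 0 1;0 0 0 0 0 0 1",
)

```text
time_s: 23.5
eef_pos: [0.4298, -0.2303, 0.201]
eef_rot: [-0.0, 0.694, 0.72, -0.0]
wrist_force: [0.2, -0.5, 0.2]
opening: 1.002
```

```bash
python3 - <<'E'
from h import *
shot("scene")
find("offcut5",(.431,-.228,2),.002,cams=("scene",))
to((.430,-.229,.078,92))
E
```

```text
offcut5 {'scene': ([428.4, -230.8, 1.6], np.float64(0.872))}
t 23.60 tcp [ 43.05 -23.2   20.15] phi 92.0 tilt 0.1 q6 -2.34 open 1.01
  rz 0.0 then shift [ 0.3  -0.04 12.35] (|12.4|)
```

Call:
move_arm(
  rows="0.2 0 3 0 0 0 1;0 0 4 0 0 0 1;0 0 3.3 0 0 0 1;0 0 1.5 0 0 0 1;0 0 0.5 0 0 0 1;0 0 0 0 0 0 0;0 0 0 0 0 0 0;0 0 0 0 0 0 0;0 0 0 0 0 0 0;0 0 0 0 0 0 0;0 0 0 0 0 0 0;0 0 0 0 0 0 0;0 0 -2 0 0 0 0;0 0 -4 0 0 0 0;0 0 -4 0 0 0 0;0 0 -4 0 0 0 0;0 0 0 0 0 0 0",
)

```text
time_s: 25.3
eef_pos: [0.4324, -0.231, 0.2246]
eef_rot: [0.006, 0.694, 0.72, 0.0]
wrist_force: [0.6, -0.5, -0.4]
opening: 0.313
```

```bash
python3 - <<'E'
from h import *
to((.42,.10,.22,133.9),(.3947,.4035,.22,None),(.3947,.4035,.136,None))
c=shot("scene"); crop(c,(200,50,400,200),"s9",3.6)
E
```

```text
t 25.30 tcp [ 43.24 -23.1   22.46] phi 92.1 tilt 0.7 q6 -2.34 open 0.31
  rz -41.8 then shift [24.72 22.06  0.46] (|33.1|)
  rz 0.0 then shift [23.62 19.22  0.  ] (|30.5|)
  rz 0.0 then shift [0.  0.  8.4] (|8.4|)
```

View pics/s9.png

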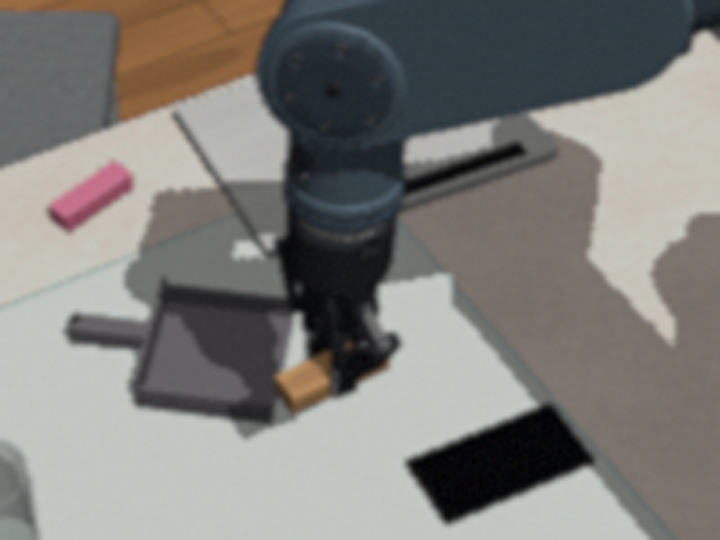

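Call:
move_arm(
  rows="2.5 0 0 0 0 0 0;4.5 0 0 0 0 0 0;4.5 0 0 0 0 0 0;4.5 0 0 0 0 0 0;4.5 0 0 0 0 0 0;4.5 0 0 0 0 0 0;4.5 0 0 0 0 0 0;3.6 0 0 0 0 0 0;0 0 0 0 0 -8.4 0;0 0 0 0 0 -8.4 0;0 0 0 0 0 -8.4 0;0 0 0 0 0 -8.4 0;0 0 0 0 0 -8.2 0;0 0 0 0 0 0 0;0 0 0 0 0 0 0",
)

```text
time_s: 26.85
eef_pos: [0.4175, 0.1018, 0.2174]
eef_rot: [-0.001, 0.394, 0.919, -0.0]
wrist_force: [-0.3, 1.0, 0.2]
opening: 0.314
```

```bash
python3 - <<'E'
from h import *
to((.3947,.4035,.22,133.9),(.3947,.4035,.136,None))
E
```

```text
t 26.85 tcp [41.75 10.18 21.74] phi 133.6 tilt 0.1 q6 -2.37 open 0.31
  rz -0.3 then shift [23.32 19.28 -0.26] (|30.3|)
  rz 0.0 then shift [0.  0.  8.4] (|8.4|)
```

Call:
move_arm(
  rows="2 1.6 0 0 0 0 0;3.6 3 0 0 0 0 0;3.6 3 0 0 0 0 0;3.6 3 0 0 0 0 0;3.6 3 0 0 0 0 0;3.6 3 0 0 0 0 0;2.3 1.9 0 0 0 0 0;1 0.8 0 0 0 0 0;0 0 2 0 0 0 0;0 0 3 0 0 0 0;0 0 2.2 0 0 0 0;0 0 1 0 0 0 0;0 0 0 0 0 0 0;0 0 0 0 0 0 0",
)

```text
time_s: 28.25
eef_pos: [0.3966, 0.4035, 0.1371]
eef_rot: [0.0, 0.393, 0.92, 0.0]
wrist_force: [0.4, -0.9, -0.8]
opening: 0.313
```

```bash
python3 - <<'E'
from h import *
to((.3947,.4035,.136,133.9))
c=shot("scene"); crop(c,(330,240,560,420),"s10",3.2)
E
```

```text
t 28.25 tcp [39.66 40.35 13.71] phi 133.8 tilt 0.0 q6 -1.75 open 0.31
  rz -0.1 then shift [ 0.13 -0.13  0.11] (|0.2|)
```

View pics/s10.png

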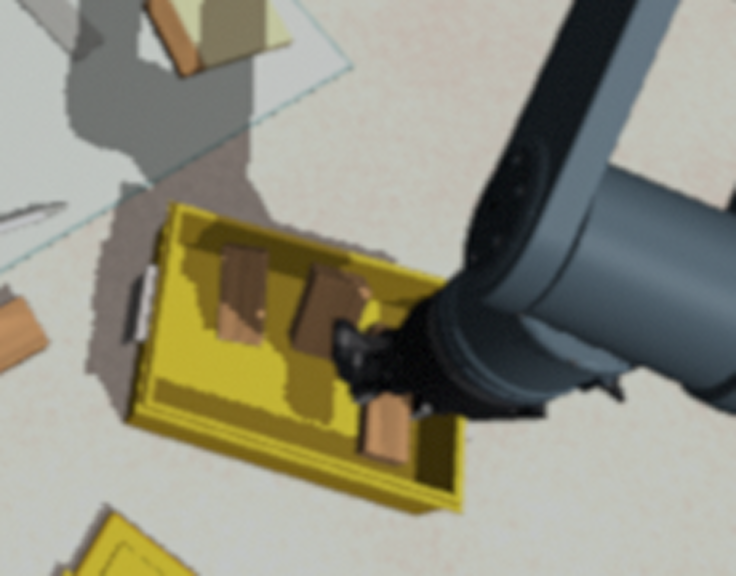

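Call:
move_arm(
  rows="0 0 0 0 0 0 0.5;0 0 0 0 0 0 0.5;0 0 0 0 0 0 0.5;0 0 0 0 0 0 0.5;0 0 0 0 0 0 0.5;0 0 -2 0 0 0 0.5;0 0 -4 0 0 0 0.5;0 0 -4 0 0 0 1;0 0 0 0 0 8.5 1;0 0 0 0 0 8.5 1;0 0 0 0 0 8.5 1;0 0 0 0 0 8.5 1;0 0 0 0 0 8.5 1;0 0 0 0 0 0 1;0 0 0 0 0 0 1",
)

```text
time_s: 29.8
eef_pos: [0.3959, 0.4035, 0.2363]
eef_rot: [-0.0, 0.697, 0.717, -0.0]
wrist_force: [0.7, 0.1, 0.1]
opening: 0.999
```

```bash
python3 - <<'E'
from h import *
shot("scene","s11");shot("top")
d=find("offcut6",(.617,.266,0),0)
to((.6175,.266,.2,90),(.6175,.266,.078,None))
E
```

```text
offcut6 {'top': ([596.8, 237.5, -1.1], np.float64(0.89)), 'scene': ([597.0, 234.8, -4.0], np.float64(0.935)), 'both': ([596.8, 235.9, -2.1], np.float64(0.896))}
t 30.00 tcp [39.6  40.35 23.64] phi 91.4 tilt 0.0 q6 -1.01 open 1.00
  rz 1.4 then shift [-13.75  22.15   3.64] (|26.3|)
  rz 0.0 then shift [ 0.   0.  12.2] (|12.2|)
```

View pics/s11.png

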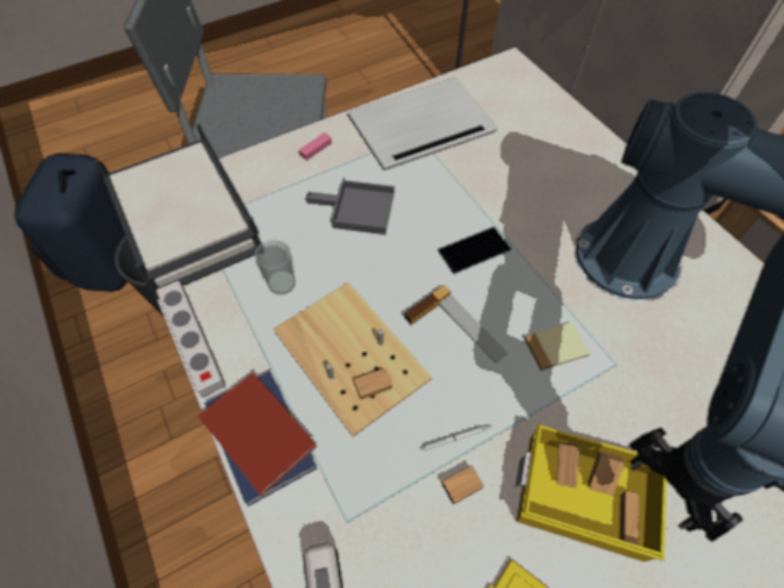

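```bash
python3 - <<'E'
from h import *
to((.597,.236,.2,88),(.597,.236,.078,None))
E
```

```text
t 30.00 tcp [39.6  40.35 23.64] phi 91.4 tilt 0.0 q6 -1.01 open 1.00
  rz 3.4 then shift [-16.04  20.67   3.64] (|26.4|)
  rz 0.0 then shift [ 0.   0.  12.2] (|12.2|)
```

Call:
move_arm(
  rows="0 0 0 0 0 3.4 1;-2.67 3.45 0.6 0 0 0 1;-2.67 3.45 0.6 0 0 0 1;-2.67 3.45 0.6 0 0 0 1;-2.67 3.45 0.6 0 0 0 1;-2.67 3.45 0.6 0 0 0 1;-2.67 3.45 0.6 0 0 0 1;0 0 0 0 0 0 1;0 0 3 0 0 0 1;0 0 4 0 0 0 1;0 0 3 0 0 0 1;0 0 1.6 0 0 0 1;0 0 0.6 0 0 0 1;0 0 0 0 0 0 1",
)

```text
time_s: 31.4
eef_pos: [0.597, 0.2363, 0.0784]
eef_rot: [-0.0, 0.72, 0.694, -0.0]
wrist_force: [0.6, 0.5, 1.3]
opening: 0.998
```

Call:
move_arm(
  rows="0 0 0 0 0 0 0;0 0 0 0 0 0 0;0 0 0 0 0 0 0;0 0 0 0 0 0 0;0 0 0 0 0 0 0;0 0 0 0 0 0 0;0 0 -2 0 0 0 0;0 0 -4 0 0 0 0;0 0 -4 0 0 0 0;0 0 -4 0 0 0 0;0 0 0 0 0 0 0",
)

```text
time_s: 32.5
eef_pos: [0.6004, 0.2367, 0.226]
eef_rot: [0.003, 0.72, 0.694, 0.005]
wrist_force: [-0.3, -0.3, 0.3]
opening: 0.454
```

```bash
python3 - <<'E'
from h import *
to((.4783,.3383,.22,133.9),(.4783,.3383,.138,None))
E
```

```text
t 32.50 tcp [60.04 23.67 22.6 ] phi 87.9 tilt 0.7 q6 -1.34 open 0.45
  rz -46.0 then shift [15.78 -1.75  0.6 ] (|15.9|)
  rz 0.0 then shift [0.  0.  8.2] (|8.2|)
```

Call:
move_arm(
  rows="0 0 0 0 0 -7.7 0;0 0 0 0 0 -7.7 0;0 0 0 0 0 -7.7 0;0 0 0 0 0 -7.7 0;0 0 0 0 0 -7.7 0;0 0 0 0 0 -7.5 0;3 -0.3 0 0 0 0 0;4.4 -0.5 0 0 0 0 0;4.4 -0.5 0 0 0 0 0;3 -0.3 0 0 0 0 0;1 -0.1 0 0 0 0 0;0 0 2 0 0 0 0;0 0 3 0 0 0 0;0 0 2 0 0 0 0;0 0 1.2 0 0 0 0;0 0 0 0 0 0 0",
)

```text
time_s: 34.1
eef_pos: [0.4745, 0.337, 0.1343]
eef_rot: [-0.001, 0.392, 0.92, -0.001]
wrist_force: [-0.0, 0.5, -0.7]
opening: 0.454
```

```bash
python3 - <<'E'
from h import *
to((.4783,.3383,.138,133.9))
c=shot("scene"); crop(c,(330,240,560,420),"s12",3.2)
E
```

```text
t 34.10 tcp [47.45 33.7  13.43] phi 133.9 tilt 0.2 q6 -1.92 open 0.45
  rz 0.0 then shift [-0.17  0.36 -0.37] (|0.5|)
```

View pics/s12.png

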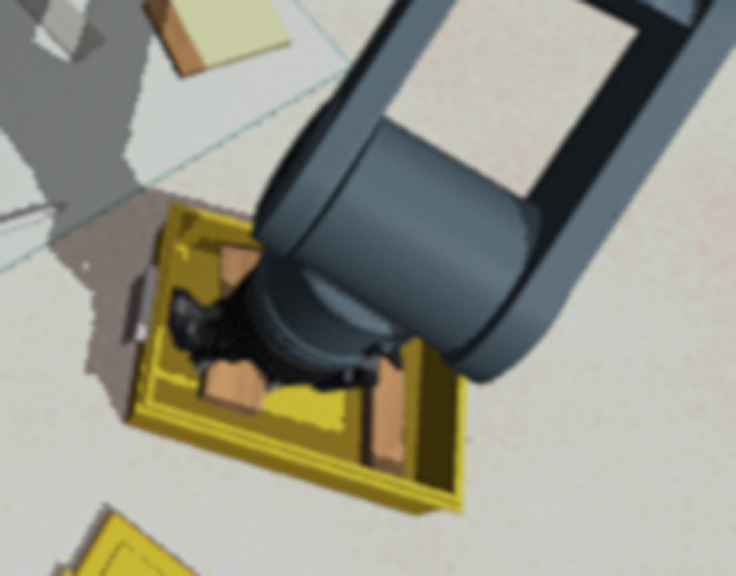

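Call:
move_arm(
  rows="0 0.4 0 0 0 0 0;0 0 0 0 0 0 0;0 0 0 0 0 0 0.7;0 0 0 0 0 0 0.7;0 0 0 0 0 0 0.7;0 0 0 0 0 0 0.7;0 0 0 0 0 0 0.7;0 0 -2 0 0 0 0.7;0 0 -4 0 0 0 0.7;0 0 -4 0 0 0 1;0 0 0 0 0 8.5 1;0 0 0 0 0 8.5 1;0 0 0 0 0 8.5 1;0 0 0 0 0 8.5 1;0 0 0 0 0 8.5 1;0 0 0 0 0 8.5 1;0 0 0 0 0 0 1;0 0 0 0 0 0 1",
)

```text
time_s: 35.95
eef_pos: [0.478, 0.3407, 0.2363]
eef_rot: [-0.0, 0.748, 0.664, -0.0]
wrist_force: [0.2, -0.6, 0.1]
opening: 0.998
```

```bash
python3 - <<'E'
from h import *
shot("scene","s13");shot("top")
d=find("offcut4",(.6445,0,-8.4),.012,zc=.036)
x,y,a=d["both"][0]; x/=1000;y/=1000
to((x,y,.2,a+90),(x,y,.09,None))
E
```

```text
offcut4 {'top': ([643.4, 0.6, -7.8], np.float64(0.918)), 'scene': ([644.6, -1.1, -8.5], np.float64(0.893)), 'both': ([643.6, 0.1, -7.7], np.float64(0.898))}
t 36.15 tcp [47.81 34.07 23.64] phi 83.0 tilt 0.0 q6 -1.03 open 1.00
  rz 0.7 then shift [-31.54  20.97   3.64] (|38.0|)
  rz 0.0 then shift [ 0.  0. 11.] (|11.0|)
```

View pics/s13.png

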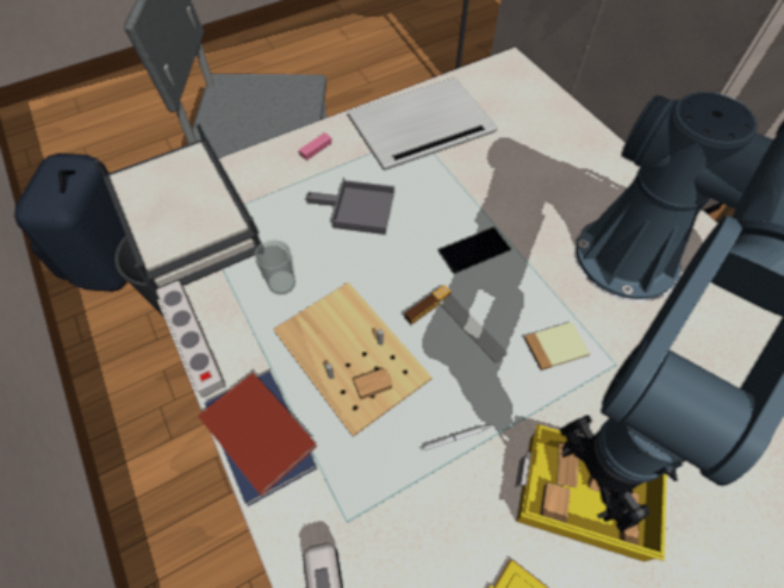

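Call:
move_arm(
  rows="0 0 0 0 0 0.7 1;-3.5 2.33 0 0 0 0 1;-3.5 2.33 0 0 0 0 1;-3.5 2.33 0 0 0 0 1;-3.5 2.33 0 0 0 0 1;-3.5 2.33 0.6 0 0 0 1;-3.5 2.33 1 0 0 0 1;-3.5 2.33 1 0 0 0 1;-3.5 2.33 1 0 0 0 1;-3.5 2.33 0 0 0 0 1;0 0 0 0 0 0 1;0 0 3 0 0 0 1;0 0 4 0 0 0 1;0 0 2.5 0 0 0 1;0 0 1 0 0 0 1;0 0 0.5 0 0 0 1;0 0 0 0 0 0 1",
)

```text
time_s: 37.85
eef_pos: [0.6437, 0.0006, 0.0909]
eef_rot: [0.0, 0.753, 0.658, 0.0]
wrist_force: [1.1, -0.8, -0.2]
opening: 1.001
```

```bash
python3 - <<'E'
from h import *
to((.6436,.0001,.09,82.3))
c=shot("scene"); crop(c,(180,190,340,310),"s14",4.5)
E
```

```text
t 37.85 tcp [6.437e+01 6.000e-02 9.090e+00] phi 82.3 tilt 0.0 q6 -1.62 open 1.00
  rz -0.0 then shift [-0.05 -0.    0.09] (|0.1|)
```

View pics/s14.png

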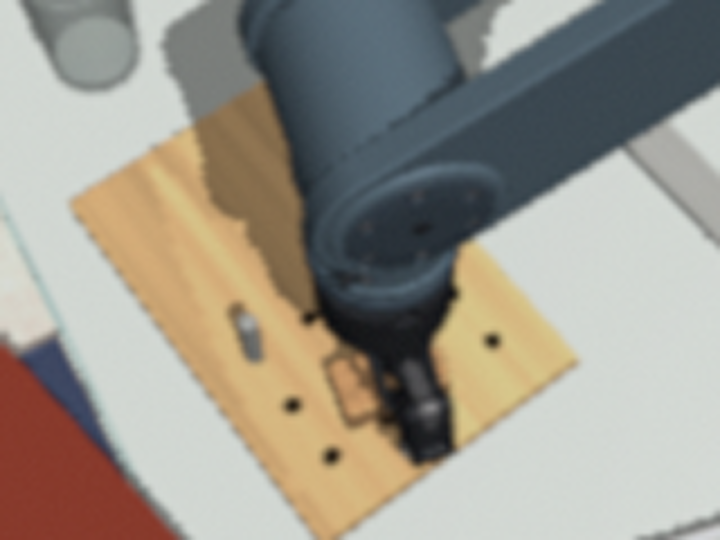

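The gripper straddles offcut4 at about (355,385) in the crop. Gripping and lifting.

Call:
move_arm(
  rows="0 0 0 0 0 0 0;0 0 0 0 0 0 0;0 0 0 0 0 0 0;0 0 0 0 0 0 0;0 0 0 0 0 0 0;0 0 0 0 0 0 0;0 0 0 0 0 0 0;0 0 -2 0 0 0 0;0 0 -4 0 0 0 0;0 0 -4 0 0 0 0;0 0 -3 0 0 0 0;0 0 0 0 0 0 0",
)

```text
time_s: 39.1
eef_pos: [0.6459, -0.0001, 0.2261]
eef_rot: [0.004, 0.753, 0.658, 0.003]
wrist_force: [0.8, 0.7, 0.2]
opening: 0.406
```

```bash
python3 - <<'E'
from h import *
to((.4365,.3744,.22,133.9),(.4365,.3744,.14,None))
E
```

```text
t 39.10 tcp [ 6.459e+01 -1.000e-02  2.261e+01] phi 82.2 tilt 0.5 q6 -1.62 open 0.41
  rz -51.7 then shift [41.5  10.88  0.61] (|42.9|)
  rz 0.0 then shift [0. 0. 8.] (|8.0|)
```

Call:
move_arm(
  rows="0 0 0 0 0 -7.4 0;0 0 0 0 0 -7.4 0;0 0 0 0 0 -7.4 0;0 0 0 0 0 -7.4 0;0 0 0 0 0 -7.4 0;0 0 0 0 0 -7.4 0;0 0 0 0 0 -7.3 0;2.5 0.66 0 0 0 0 0;4.3 1.13 0 0 0 0 0;4.3 1.13 0 0 0 0 0;4.3 1.13 0 0 0 0 0;4.3 1.13 0 0 0 0 0;4.3 1.13 0 0 0 0 0;4.3 1.13 0 0 0 0 0;4.3 1.13 0 0 0 0 0;4.3 1.13 0 0 0 0 0;3 0.78 0 0 0 0 0;1.6 0.4 0 0 0 0 0;0 0 0 0 0 0 0",
)

```text
time_s: 41.0
eef_pos: [0.4323, 0.3757, 0.2194]
eef_rot: [-0.001, 0.39, 0.921, -0.001]
wrist_force: [0.6, 0.4, -0.5]
opening: 0.406
```

```bash
python3 - <<'E'
from h import *
to((.4365,.3744,.14,133.9))
c=shot("scene"); crop(c,(330,240,560,420),"s15",3.2)
E
```

```text
t 41.00 tcp [43.23 37.57 21.94] phi 134.1 tilt 0.1 q6 -1.83 open 0.41
  rz 0.2 then shift [-0.39  0.21  7.94] (|7.9|)
```

View pics/s15.png

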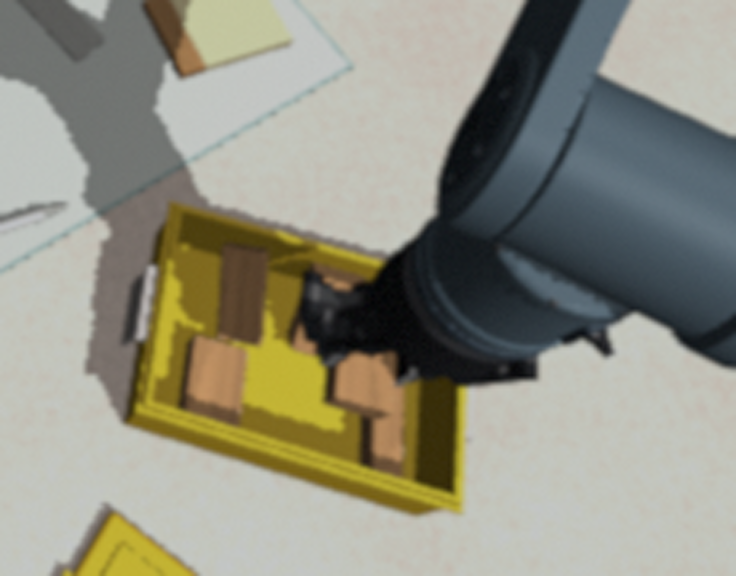

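Call:
move_arm(
  rows="-0.9 0.6 0 0 0 0 0;0 0 2 0 0 0 0;0 0 3 0 0 0 0;0 0 2 0 0 0 0;0 0 0.9 0 0 0 0;0 0 0 0 0 0 0;0 0 0 0 0 0 0.6;0 0 0 0 0 0 0.6;0 0 0 0 0 0 0.6;0 0 0 0 0 0 0.6;0 0 0 0 0 0 0.6;0 0 -2 0 0 0 0.6;0 0 -4 0 0 0 0.6;0 0 -4 0 0 0 1;-3 -3 0 0 0 0 1;-3 -3 0 0 0 0 1;-3 -3 0 0 0 0 1;-3 -3 0 0 0 0 1;0 0 0 0 0 0 1",
)

```text
time_s: 42.95
eef_pos: [0.4411, 0.199, 0.2415]
eef_rot: [0.0, 0.393, 0.92, -0.001]
wrist_force: [0.1, 0.3, -0.0]
opening: 1.004
```

```bash
python3 - <<'E'
from h import *
to()
c=shot("scene","s16"); t=shot("top"); crop(t,(0,120,340,380),"t16",2.3)
find("square",(.4026,-.1006,99.3),.002,cen=(.44,-.02),zc=.015)
find("board",(.648,-.087,7.8),.002,zc=.012)
E
```

```text
t 42.95 tcp [44.11 19.9  24.15] phi 133.7 tilt 0.1 q6 -2.15 open 1.00
square {'top': ([402.5, -100.6, 99.8], np.float64(0.935)), 'scene': ([401.4, -99.6, 97.2], np.float64(0.94)), 'both': ([402.5, -100.6, 99.2], np.float64(0.902))}
board {'top': ([649.0, -86.0, 8.2], np.float64(0.985)), 'scene': ([648.6, -88.3, 8.4], np.float64(0.981)), 'both': ([648.7, -86.9, 8.0], np.float64(0.981))}
```

View pics/s16.png

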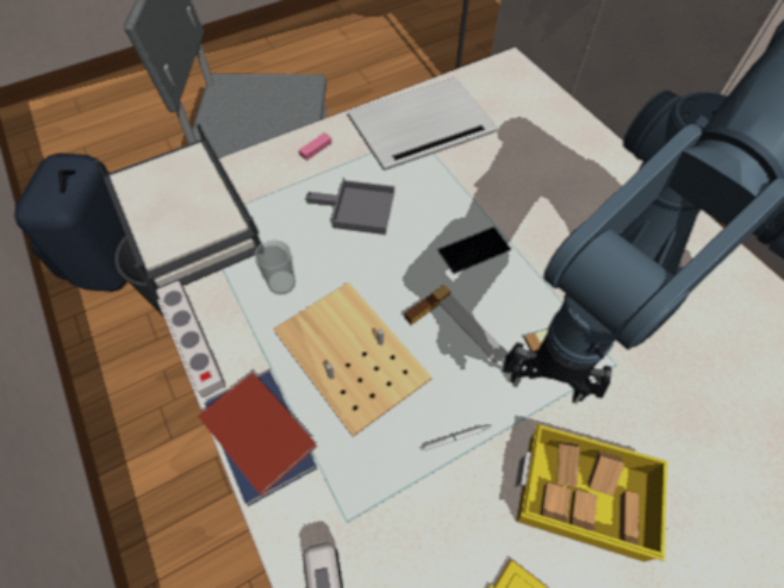

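View pics/t16.png

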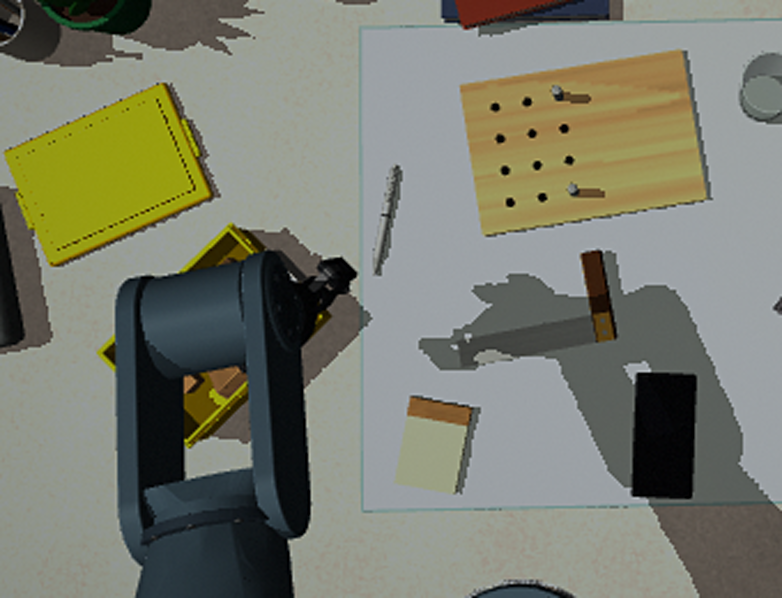

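```bash
python3 - <<'E'
from h import *
to((.4558,-.1041,.2,99.2),(.4558,-.1041,.088,None))
t=shot("top");crop(t,(190,210,290,290),"t17",7)
E
```

```text
t 43.25 tcp [44.11 20.37 24.14] phi 134.0 tilt 0.0 q6 -2.15 open 1.00
  rz 34.8 then shift [-30.62  -3.47   4.14] (|31.1|)
  rz 0.0 then shift [ 0.   0.  11.2] (|11.2|)
```

Call:
move_arm(
  rows="0 0 0 0 0 8.5 1;0 0 0 0 0 8.5 1;0 0 0 0 0 8.5 1;0 0 0 0 0 8.5 1;0 0 0 0 0 0.8 1;-4.4 -0.5 0 0 0 0 1;-4.4 -0.5 0 0 0 0 1;-4.4 -0.5 0.4 0 0 0 1;-4.4 -0.5 0.8 0 0 0 1;-4.4 -0.5 1 0 0 0 1;-4.4 -0.5 1 0 0 0 1;-4.2 -0.5 0.9 0 0 0 1;0 0 0 0 0 0 1;0 0 0 0 0 0 1",
)

```text
time_s: 44.7
eef_pos: [0.4551, -0.1054, 0.2001]
eef_rot: [-0.001, 0.648, 0.761, 0.0]
wrist_force: [-0.5, 1.1, -0.4]
opening: 0.999
```

```bash
python3 - <<'E'
from h import *
c=shot("scene")
find("square",(.4025,-.1006,99.2),.002,cams=("scene",),cen=(.44,-.02),zc=.015)
to((.4558,-.1041,.088,99.2))
crop(c,(250,160,410,280),"s18",4.5)
E
```

```text
square {'scene': ([402.6, -100.2, 98.3], np.float64(0.917))}
t 44.80 tcp [ 45.52 -10.4   20.04] phi 99.3 tilt 0.0 q6 -2.21 open 1.00
  rz 0.1 then shift [-0.02  0.06 11.24] (|11.2|)
```

View pics/s18.png

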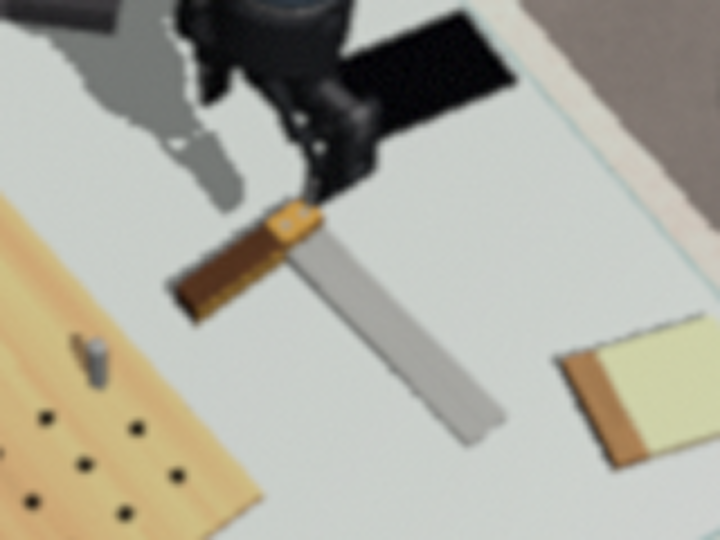

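Call:
move_arm(
  rows="0 0 3 0 0 0 1;0 0 4 0 0 0 1;0 0 2.7 0 0 0 1;0 0 1.1 0 0 0 1;0 0 0.5 0 0 0 1;0 0 0 0 0 0 1;0 0 0 0 0 0 0;0 0 0 0 0 0 0;0 0 0 0 0 0 0;0 0 0 0 0 0 0;0 0 0 0 0 0 0;0 0 0 0 0 0 0;0 0 0 0 0 0 0;0 0 0 0 0 0 0",
)

```text
time_s: 46.2
eef_pos: [0.4555, -0.1054, 0.0881]
eef_rot: [0.0, 0.649, 0.761, 0.0]
wrist_force: [-1.1, 0.3, 6.5]
opening: 0.261
```

```bash
python3 - <<'E'
from h import *
c=shot("scene")
to((.4558,-.1041,.088,99.2))
crop(c,(250,160,410,280),"s19",4.5)
E
```

```text
t 46.25 tcp [ 45.55 -10.54   8.81] phi 99.1 tilt 0.0 q6 -2.21 open 0.26
  rz -0.1 then shift [0.12 0.05 0.01] (|0.1|)
```

View pics/s19.png

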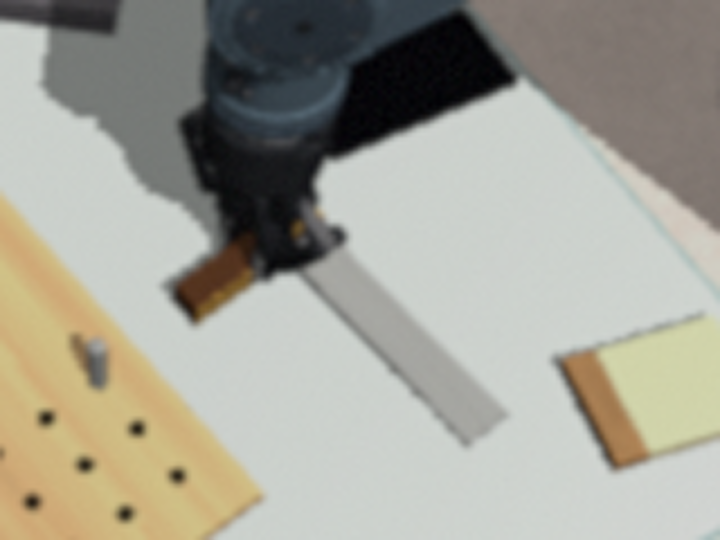

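Call:
move_arm(
  rows="0 0 -0.5 0 0 0 0;0 0 -1 0 0 0 0;0 0 -2 0 0 0 0;0 0 -2.5 0 0 0 0;0 0 -2.5 0 0 0 0;0 0 -2 0 0 0 0;0 0 -1 0 0 0 0;0 0 -0.5 0 0 0 0;0 0 0 0 0 0 0;0 0 0 0 0 0 0",
)

```text
time_s: 47.25
eef_pos: [0.4546, -0.1048, 0.2065]
eef_rot: [-0.001, 0.649, 0.761, -0.0]
wrist_force: [-0.0, 1.2, -1.8]
opening: 0.262
```

```bash
python3 - <<'E'
from h import *
c=shot("scene")
bx=lambda x,y:np.array([.6487,-.0869])+R.from_euler('z',8,degrees=True).as_matrix()[:2,:2]@np.array([x,y])/1000
print(bx(-112,-43))
p=bx(-112,-43)
to((p[0],p[1],.2,8),(p[0],p[1],.088,None))
crop(c,(250,140,410,260),"s20",4.5)
E
```

```text
[ 0.54377442 -0.14506891]
t 47.30 tcp [ 45.45 -10.47  20.63] phi 99.1 tilt 0.1 q6 -2.21 open 0.26
  rz -88.9 then shift [-8.28 -5.24  0.63] (|9.8|)
  rz 0.0 then shift [ 0.   0.  11.2] (|11.2|)
```

View pics/s20.png

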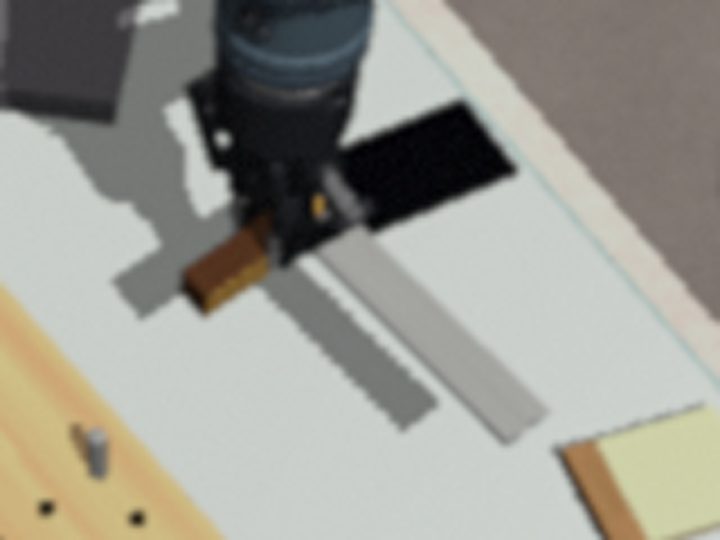

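Call:
move_arm(
  rows="0 0 0 0 0 4.1 0;0 0 0 0 0 8 0;0 0 0 0 0 8 0;0 0 0 0 0 8 0;0 0 0 0 0 8 0;0 0 0 0 0 8 0;0 0 0 0 0 8 0;0 0 0 0 0 8 0;0 0 0 0 0 8 0;0 0 0 0 0 8 0;0 0 0 0 0 8 0;0 0 0 0 0 7 0;2 1.2 0 0 0 0 0;2.5 1.6 0 0 0 0 0;2.5 1.6 0 0 0 0 0;1.3 0.8 0 0 0 0 0;0 0 0 0 0 0 0;0 0 0 0 0 0 0",
)

```text
time_s: 49.1
eef_pos: [0.5437, -0.1445, 0.2059]
eef_rot: [-0.001, 0.998, 0.07, -0.001]
wrist_force: [-1.0, 0.6, -2.3]
opening: 0.264
```

```bash
python3 - <<'E'
from h import *
c=shot("scene"); 
o,p,Rm=state(); zb=p[2]-.0881+.002
to((.5438,-.1451,.2,8),(.5438,-.1451,.088,None))
# expected origin: grasp at sq(-12,-52)
e=p[:2]-R.from_euler('z',8,degrees=True).as_matrix()[:2,:2]@np.array([-.012,-.052]); print("exp origin",e,zb)
d=find("square",(e[0],e[1],8),zb,cams=("scene",),cen=(e[0]+.04,e[1]-.03),zc=zb+.015,tol=.08)
x=d.get("scene")
overlay(c,[("square",e[0],e[1],zb,8)]+([("square",x[0][0]/1000,x[0][1]/1000,zb,x[0][2])] if x else []),"s21",(180,140,380,280),3.6)
E
```

```text
t 49.15 tcp [ 54.34 -14.43  20.62] phi 8.0 tilt 0.2 q6 -0.61 open 0.26
  rz 0.0 then shift [0.03 0.09 0.62] (|0.6|)
  rz 0.0 then shift [ 0.   0.  11.2] (|11.2|)
exp origin [ 0.54806767 -0.09111956] 0.12006213261976291
square {'scene': ([548.9, -87.6, 9.3], np.float64(0.749))}
```

View pics/s21.png

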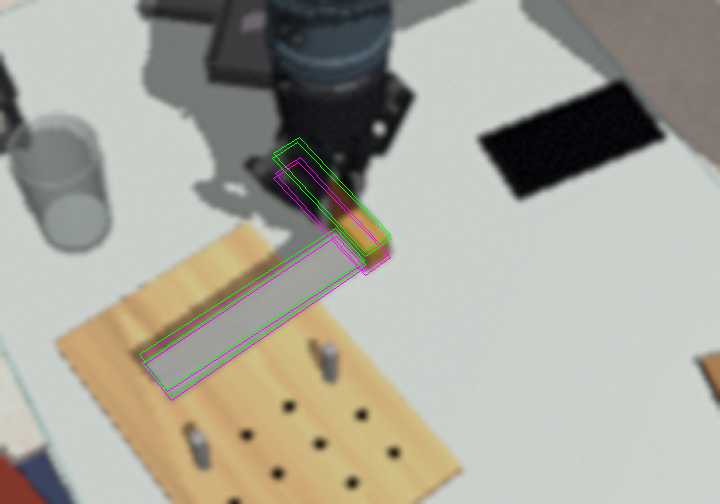

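Call:
move_arm(
  rows="0 0.1 1.5 0 0 0 0;0 0 3 0 0 0 0;0 0 3 0 0 0 0;0 0 2 0 0 0 0;0 0 1 0 0 0 0;0 0 0.6 0 0 0 0;0 0 0.3 0 0 0 0;0 0 0 0 0 0 0;0 0 0 0 0 0 0",
)

```text
time_s: 50.1
eef_pos: [0.5455, -0.1462, 0.0946]
eef_rot: [0.001, 0.998, 0.07, 0.001]
wrist_force: [-0.5, 0.4, -0.2]
opening: 0.262
```

```bash
python3 - <<'E'
from h import *
c=shot("scene"); crop(c,(180,170,340,290),"s22",4.7)
o,p,Rm=state(); print(p,o["wrist_force"],o["torque"]); to((.5438,-.1451,.088,8))
E
```

```text
[ 0.54545818 -0.14618333  0.09450768] [-0.51803418  0.45475101  0.84196295] [ 0.1507154  -0.28026772  0.084207  ]
t 50.15 tcp [ 54.55 -14.62   9.45] phi 8.0 tilt 0.1 q6 -0.61 open 0.26
  rz 0.0 then shift [-0.15 -0.13  0.65] (|0.7|)
```

View pics/s22.png

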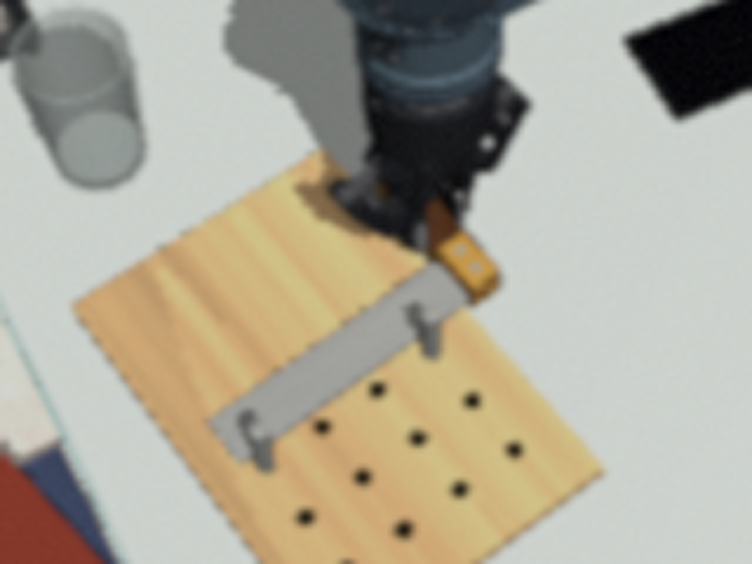

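Call:
move_arm(
  rows="-0.1 -0.1 0.1 0 0 0 0;0 0 0.1 0 0 0 0;0 0 0 0 0 0 0;0 0 0 0 0 0 0",
)

```text
time_s: 50.55
eef_pos: [0.5443, -0.1453, 0.0919]
eef_rot: [0.0, 0.998, 0.07, 0.001]
wrist_force: [1.1, 0.5, 2.3]
opening: 0.261
```

```bash
python3 - <<'E'
from h import *
for i in range(3):
    c=shot("scene"); o,p,Rm=state(); print(p,o["wrist_force"],o["torque"])
crop(c,(200,190,300,265),"s23",7.5)
E
```

```text
[ 0.54426518 -0.14525275  0.09186658] [1.48296551 1.09956072 2.45703926] [ 0.23947682 -1.02298464 -0.05295198]
[ 0.54418284 -0.14523655  0.09177851] [1.31121984 0.21732045 3.06987336] [ 0.21423677 -1.07510014 -0.09217752]
[ 0.54414243 -0.14526203  0.09176066] [1.60694496 0.23349812 2.99457086] [ 0.26913004 -1.09102113 -0.06876572]
```

View pics/s23.png

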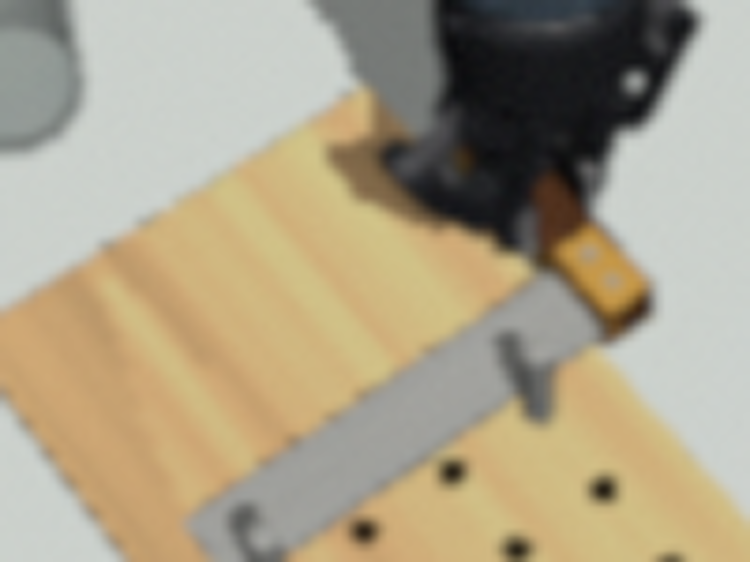

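Call:
move_arm(
  rows="0 0 0.1 0 0 0 0;0 0 0.1 0 0 0 0;0 0 0 0 0 0 0",
)

```text
time_s: 51.0
eef_pos: [0.5433, -0.145, 0.089]
eef_rot: [-0.0, 0.998, 0.07, -0.0]
wrist_force: [1.3, 0.1, 1.6]
opening: 0.263
```

```bash
python3 - <<'E'
from h import *
for i in range(2):
    c=shot("scene"); o,p,Rm=state(); print(p,o["wrist_force"],o["torque"])
E
```

```text
[ 0.54331195 -0.14500148  0.08904274] [ 1.50892344 -0.02449377  0.47943358] [ 0.14661211 -0.77368837 -0.12296591]
[ 0.54330115 -0.14500249  0.08907051] [1.49910836 0.50796545 1.32324438] [ 0.10144093 -0.71981052 -0.08923131]
```

Call:
move_arm(
  rows="0.2 0 0.05 0 0 0 0;0.2 0 0 0 0 0 0;0 -0.2 0 0 0 0 0;0 -0.1 0 0 0 0 0;0 0 0 0 0 0 0",
)

```text
time_s: 51.6
eef_pos: [0.547, -0.1419, 0.0889]
eef_rot: [0.0, 0.998, 0.07, -0.0]
wrist_force: [-2.0, -4.1, 0.7]
opening: 0.259
```

```bash
python3 - <<'E'
from h import *
for i in range(2):
    c=shot("scene"); o,p,Rm=state(); print(p,o["wrist_force"],o["torque"])
crop(c,(200,190,300,265),"s24",7.5)
E
```

```text
[ 0.54705599 -0.1419091   0.088881  ] [-1.76819529 -3.91774567  0.21926445] [-0.62580349 -0.22740532 -0.31196885]
[ 0.54704803 -0.14187607  0.08885077] [-2.55979856 -4.72679625  0.7515766 ] [-0.67319597 -0.2291281  -0.29351212]
```

View pics/s24.png

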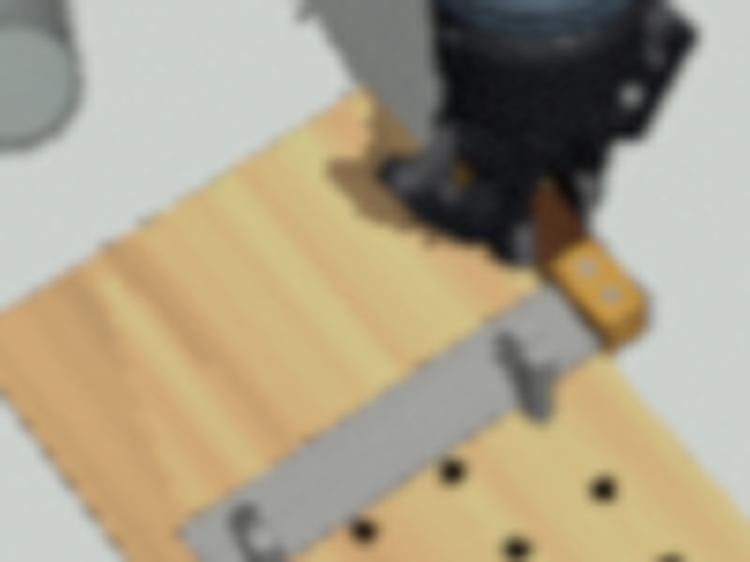

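Call:
move_arm(
  rows="0.1 0 0 0 0 0 0;0.1 0 0 0 0 0 0;0 -0.1 0 0 0 0 0;0 0 0 0 0 0 0",
)

```text
time_s: 52.1
eef_pos: [0.5475, -0.1417, 0.0887]
eef_rot: [0.001, 0.998, 0.07, -0.002]
wrist_force: [-8.6, -10.7, 3.6]
opening: 0.259
```

```bash
python3 - <<'E'
from h import *
for i in range(2):
    c=shot("scene"); o,p,Rm=state(); print(p,o["wrist_force"],o["torque"])
E
```

```text
[ 0.54754812 -0.14172111  0.08869467] [ -8.19893411 -10.8752281    3.65201496] [-1.57541654  0.7973045  -0.11703278]
[ 0.54754257 -0.14172736  0.08870329] [-10.5631758  -11.35429065   3.66359417] [-1.55287958  0.79651795 -0.09696911]
```

Call:
move_arm(
  rows="0 0 0 0 0 0 0.4;0 0 0 0 0 0 0.4;0 0 0 0 0 0 0.4;0 0 0 0 0 0 0.4;0 0 -2 0 0 0 0.4;0 0 -4 0 0 0 0.4;0 0 -4 0 0 0 0.4;-4 3 0 0 0 0 0;-4 3 0 0 0 0 0;-4 3 0 0 0 0 0;-4 3 0 0 0 0 0;-4 3 0 0 0 0 0;0 0 0 0 0 0 0",
)

```text
time_s: 53.5
eef_pos: [0.3687, -0.3206, 0.1893]
eef_rot: [0.001, 0.998, 0.067, -0.0]
wrist_force: [0.7, 1.3, 0.2]
opening: 0.002
```

```bash
python3 - <<'E'
from h import *
shot("top");c=shot("scene")
to()
find("square",(.5527,-.0863,8),.002,cen=(.5527+.055,-.115),zc=.015)
find("board",(.648,-.087,7.8),.002,zc=.012)
crop(c,(190,190,310,280),"s25",6.3); crop(CAM["top"],(190,130,310,225),"t25",6.3)
E
```

```text
t 53.60 tcp [ 37.14 -31.74  18.9 ] phi 7.9 tilt 0.0 q6 -1.09 open -0.00
square {'top': ([553.0, -85.3, 7.7], np.float64(0.881)), 'scene': ([553.3, -87.1, 7.5], np.float64(0.872)), 'both': ([553.5, -86.0, 7.3], np.float64(0.868))}
board {'top': ([649.0, -85.4, 8.2], np.float64(0.879)), 'scene': ([649.0, -87.6, 7.9], np.float64(0.896)), 'both': ([648.9, -86.6, 8.0], np.float64(0.885))}
```

View pics/s25.png

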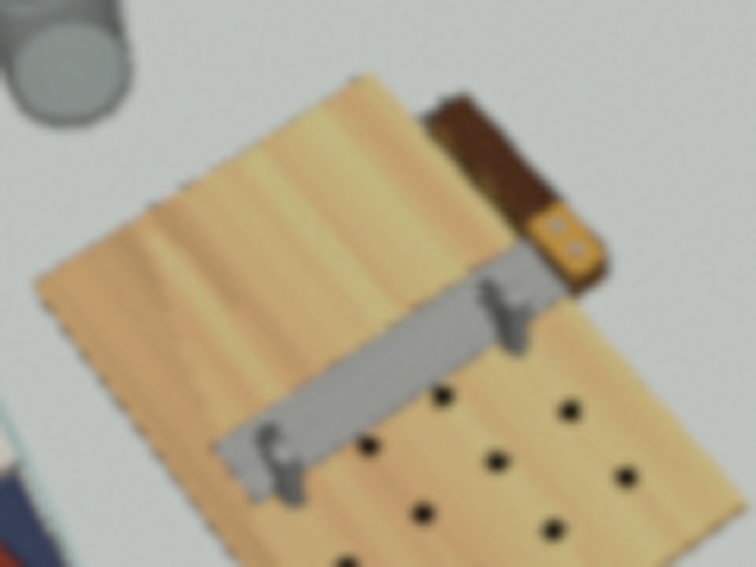

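View pics/t25.png

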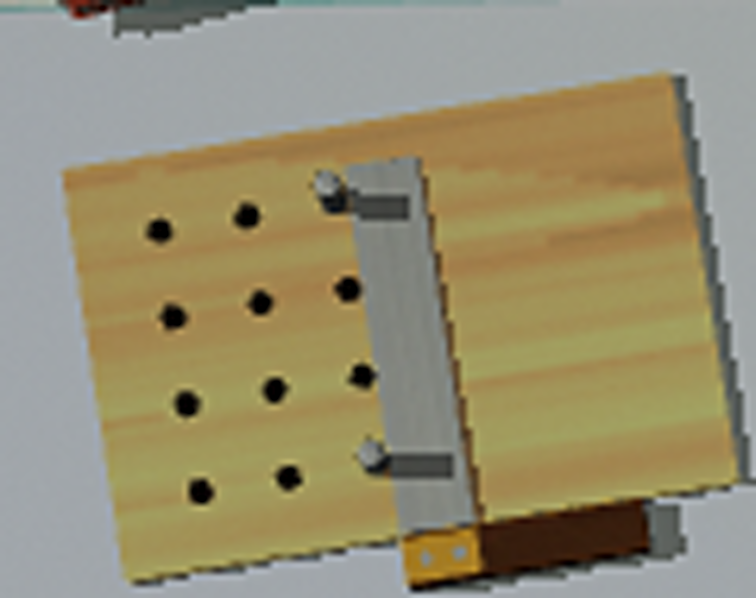

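```bash
python3 - <<'E'
from h import *
to((.5115,-.188,.189,8),(.5115,-.188,.085,None))
E
```

```text
t 53.80 tcp [ 37.29 -31.55  18.88] phi 8.2 tilt 0.0 q6 -1.09 open 0.00
  rz 0.2 then shift [ 15.5  -10.7   -0.02] (|18.8|)
  rz 0.0 then shift [ 0.   0.  10.4] (|10.4|)
```

Call:
move_arm(
  rows="3.9 -2.7 0 0 0 0.2 0;3.9 -2.7 0 0 0 0 0;3.9 -2.7 0 0 0 0 0;3.8 -2.6 0 0 0 0 0;0 0 0 0 0 0 0;0 0 3 0 0 0 0;0 0 4 0 0 0 0;0 0 2.4 0 0 0 0;0 0 1 0 0 0 0;0 0 0 0 0 0 0;0.4 0 0 0 0 0 0;0.4 0 0 0 0 0 0;0.2 0 0 0 0 0 0;0 0 0 0 0 0 0",
)

```text
time_s: 55.2
eef_pos: [0.5217, -0.1885, 0.086]
eef_rot: [0.001, 0.998, 0.068, 0.001]
wrist_force: [0.3, -0.1, -0.7]
opening: 0.002
```

```bash
python3 - <<'E'
from h import *
c=shot("scene"); o,p,Rm=state(); print(p,o["wrist_force"],o["torque"])
to((.5115,-.188,.085,8))
crop(c,(190,160,310,250),"s26",6.3)
E
```

```text
[ 0.52125462 -0.18833759  0.08565005] [-0.70830431  0.11266857  0.40361386] [ 0.00732214  0.01461498 -0.0063014 ]
t 55.25 tcp [ 52.13 -18.83   8.57] phi 7.8 tilt 0.1 q6 -0.70 open -0.00
  rz -0.2 then shift [-0.96 -0.17  0.07] (|1.0|)
```

View pics/s26.png

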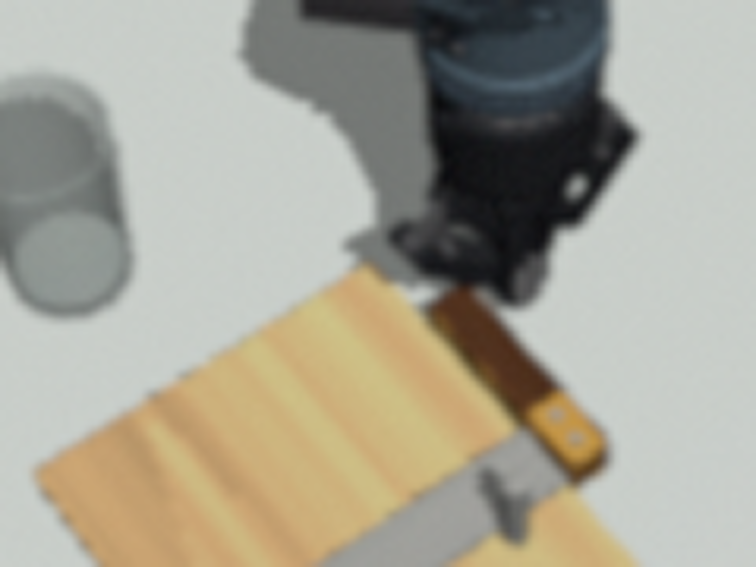

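Call:
move_arm(
  rows="0.3 0 0 0 0 0 0;0.2 0 0 0 0 0 0;0.2 0 0 0 0 0 0;0 0 0 0 0 0 0",
)

```text
time_s: 55.65
eef_pos: [0.5276, -0.1872, 0.0848]
eef_rot: [0.0, 0.998, 0.068, -0.0]
wrist_force: [-2.2, -0.5, -0.1]
opening: 0.002
```

Call:
move_arm(
  rows="0.2 0 0 0 0 0 0;0.1 0 0 0 0 0 0;0 0 0 0 0 0 0",
)

```text
time_s: 55.95
eef_pos: [0.5283, -0.1872, 0.0847]
eef_rot: [-0.0, 0.998, 0.069, -0.003]
wrist_force: [-13.0, -4.1, 9.3]
opening: 0.002
```

Call:
move_arm(
  rows="-1 0 0 0 0 0 0;-1.2 0 -0.5 0 0 0 0;0 2.2 0 0 0 0 0;0 2.2 0 0 0 0 0;2.2 0 0 0 0 0 0;2.2 0 0 0 0 0 0;0 0 0 0 0 0 0;0 -0.6 0 0 0 0 0;0 -0.5 0 0 0 0 0;0 0 0 0 0 0 0",
)

```text
time_s: 56.95
eef_pos: [0.5559, -0.2155, 0.0895]
eef_rot: [-0.001, 0.998, 0.069, -0.001]
wrist_force: [0.8, 0.4, 0.2]
opening: -0.002
```

```bash
python3 - <<'E'
from h import *
c=shot("scene"); o,p,Rm=state(); print(p,o["wrist_force"],o["torque"])
d=p[:2]-[.6487,-.0869]; print("board",R.from_euler('z',-8,degrees=True).as_matrix()[:2,:2]@d*1000)
crop(c,(190,160,310,250),"s27",6.3)
E
```

```text
[ 0.55619033 -0.21590362  0.08975624] [-0.49945625  0.10642106  0.134598  ] [ 0.02686841 -0.02379105 -0.00483849]
board [-109.56320262 -114.87330363]
```

View pics/s27.png

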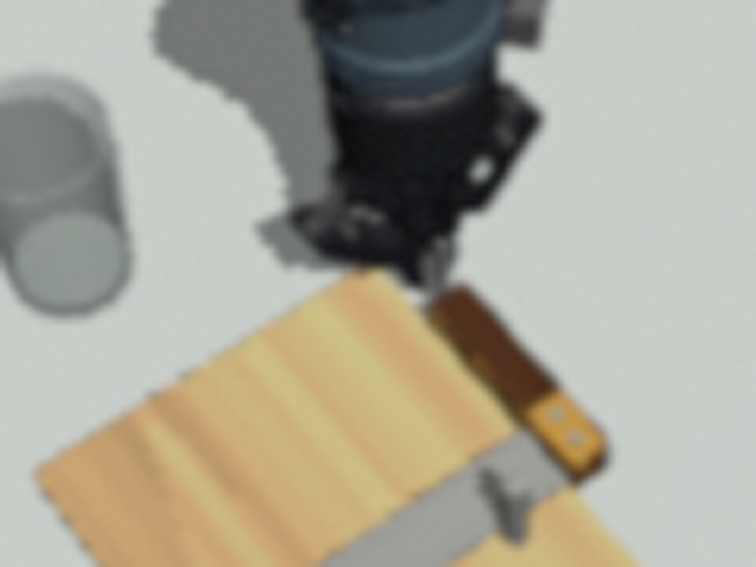

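Call:
move_arm(
  rows="0 -0.4 0 0 0 0 0;0 -0.2 0 0 0 0 0;0 -0.1 0 0 0 0 0;0 0 0 0 0 0 0",
)

```text
time_s: 57.4
eef_pos: [0.5559, -0.2094, 0.0899]
eef_rot: [-0.0, 0.998, 0.068, -0.0]
wrist_force: [-0.1, 0.5, -1.1]
opening: 0.002
```

Call:
move_arm(
  rows="0 -0.1 0 0 0 0 0;0 -0.1 0 0 0 0 0;0 0 0 0 0 0 0",
)

```text
time_s: 57.7
eef_pos: [0.5557, -0.2086, 0.0902]
eef_rot: [0.001, 0.998, 0.068, 0.0]
wrist_force: [-1.1, -4.9, -0.1]
opening: 0.001
```

Call:
move_arm(
  rows="0 -0.1 0 0 0 0 0;0 0 0 0 0 0 0",
)

```text
time_s: 57.9
eef_pos: [0.5557, -0.2083, 0.0903]
eef_rot: [0.002, 0.998, 0.068, 0.0]
wrist_force: [-1.6, -6.4, -0.3]
opening: -0.001
```

Call:
move_arm(
  rows="0 0.5 0 0 0 0 0;0 0.6 0 0 0 0 0;-2.2 0 0 0 0 0 0;-2.2 0 0 0 0 0 0;0 -2.1 0 0 0 0 0;0 -2.1 0 0 0 0 0;0.8 0 0.3 0 0 0 0;0.6 0 0 0 0 0 0;0 0 0 0 0 0 0",
)

```text
time_s: 58.8
eef_pos: [0.5233, -0.1797, 0.0873]
eef_rot: [0.001, 0.998, 0.069, 0.001]
wrist_force: [-0.2, -1.2, -0.4]
opening: 0.0
```

```bash
python3 - <<'E'
from h import *
o,p,Rm=state(); print(p,o["wrist_force"],o["torque"])
d=p[:2]-[.6487,-.0869]; print("board",R.from_euler('z',-8,degrees=True).as_matrix()[:2,:2]@d*1000)
E
```

```text
[ 0.52329829 -0.17967693  0.0872859 ] [-0.24809687 -1.21389091 -0.39928815] [ 0.03002928 -0.03209349 -0.01465936]
board [-137.09336209  -74.42148406]
```

Call:
move_arm(
  rows="0.3 0 0 0 0 0 0;0.1 0 0 0 0 0 0;0.1 0 0 0 0 0 0;0 0 0 0 0 0 0",
)

```text
time_s: 59.2
eef_pos: [0.5264, -0.1796, 0.0869]
eef_rot: [0.0, 0.998, 0.068, -0.0]
wrist_force: [-1.6, -1.1, 0.1]
opening: -0.002
```

Call:
move_arm(
  rows="0.1 0 0 0 0 0 0;0.1 0 0 0 0 0 0;0 0 0 0 0 0 0",
)

```text
time_s: 59.5
eef_pos: [0.527, -0.1795, 0.0868]
eef_rot: [-0.0, 0.998, 0.068, -0.002]
wrist_force: [-8.6, -3.4, 6.2]
opening: 0.002
```

Flush contact. Backing off and looking, then on to the pen.

Call:
move_arm(
  rows="-1 0 0 0 0 0 0;-2 0 -1 0 0 0 0;0 0 -4 0 0 0 0;0 0 -4 0 0 0 0;-4 3 0 0 0 0 1;-4 3 0 0 0 0 1;-4 3 0 0 0 0 1;-4 3 0 0 0 0 1;0 0 0 0 0 0 1",
)

```text
time_s: 60.4
eef_pos: [0.3532, -0.3276, 0.1773]
eef_rot: [0.001, 0.998, 0.065, 0.0]
wrist_force: [0.3, 0.6, 0.4]
opening: 0.848
```

```bash
python3 - <<'E'
from h import *
shot("top","t28");c=shot("scene")
to()
find("square",(.5527,-.0863,8),.002,cen=(.5527+.055,-.115),zc=.015)
find("board",(.648,-.087,7.8),.002,zc=.012)
find("pen",(.562,.159,-11),.002,zc=.01)
overlay(CAM["top"],[("square",.5527,-.0863,.002,8),("pen",.562,.159,.002,-11)],"t29",(130,130,310,260),4.2)
crop(c,(190,190,310,280),"s29",6.3)
E
```

```text
t 60.50 tcp [ 35.58 -32.44  17.69] phi 7.6 tilt 0.0 q6 -1.12 open 0.99
square {'top': ([553.2, -84.5, 8.2], np.float64(0.915)), 'scene': ([550.3, -88.8, 8.8], np.float64(0.784)), 'both': ([552.8, -85.4, 8.0], np.float64(0.834))}
board {'top': ([649.4, -85.5, 8.2], np.float64(0.865)), 'scene': ([648.7, -88.4, 8.1], np.float64(0.883)), 'both': ([649.0, -86.8, 8.1], np.float64(0.87))}
pen {'top': ([566.8, 158.2, -11.9], np.float64(0.72)), 'scene': ([562.4, 156.8, -10.5], np.float64(0.615)), 'both': ([560.3, 158.9, -11.1], np.float64(0.656))}
```

View pics/t29.png

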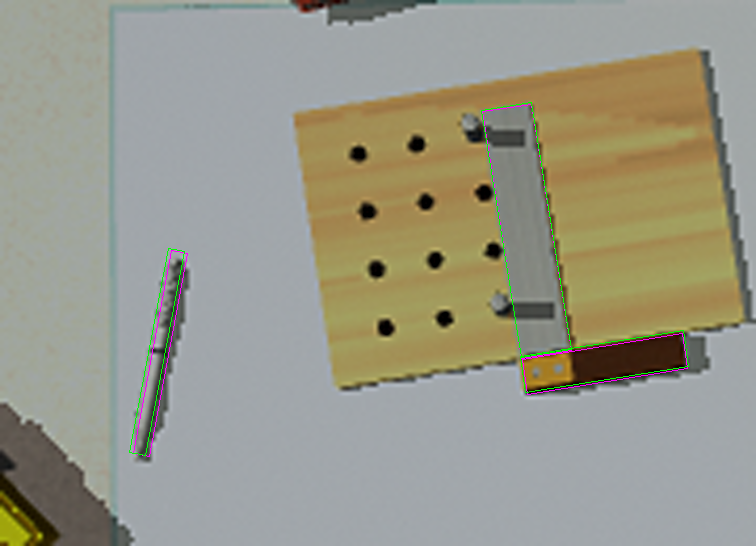

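View pics/s29.png

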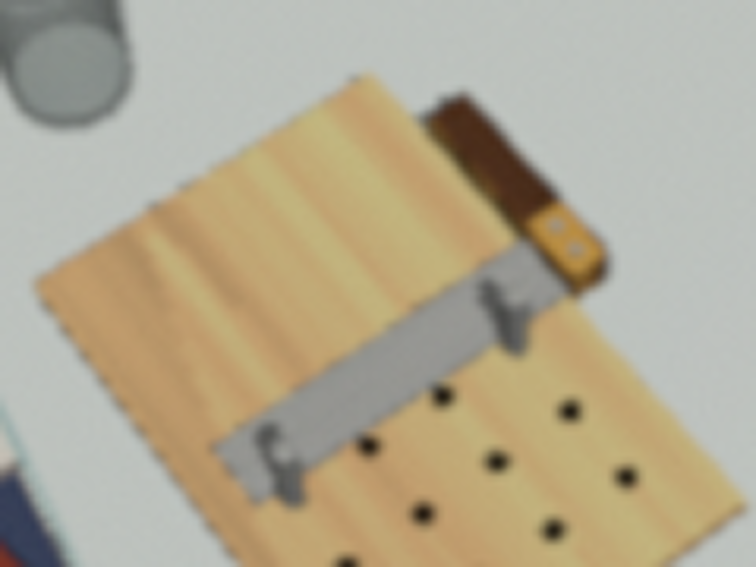

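```bash
python3 - <<'E'
from h import *
c=shot("top")
a=back(c,[(172.9,191.0),(164.2,239.6)],.010); print(a, np.linalg.norm(a[0]-a[1]), a.mean(0), np.degrees(np.arctan2(a[0,1]-a[1,1],a[0,0]-a[1,0])))
crop(c,(150,180,190,250),"t30",8)
s=shot("scene"); crop(s,(290,290,370,335),"s30",9)
E
```

```text
[[0.62546907 0.14229139 0.01      ]
 [0.48782726 0.16759977 0.01      ]] 0.13994921313851566 [0.55664817 0.15494558 0.01      ] -10.418678217011324
```

View pics/t30.png

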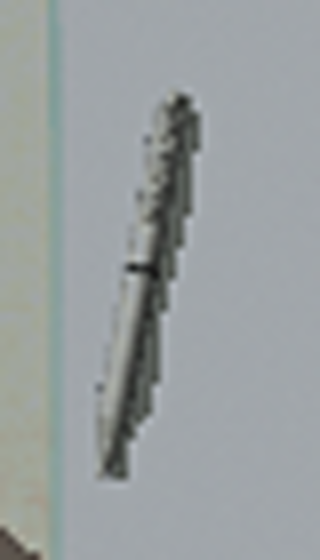

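View pics/s30.png

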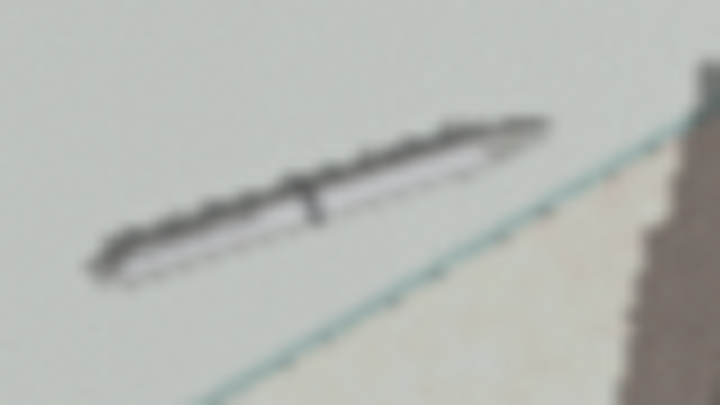

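```bash
python3 - <<'E'
from h import *
to((.45,-.1,.2,7.6),(.557,.157,.2,79),(.557,.157,.078,None))
E
```

```text
t 60.90 tcp [ 35.73 -32.29  17.68] phi 7.9 tilt 0.0 q6 -1.12 open 1.00
  rz 0.3 then shift [ 12.13 -20.87  -2.32] (|24.3|)
  rz -71.4 then shift [27.27  5.6   0.  ] (|27.8|)
  rz 0.0 then shift [ 0.   0.  12.2] (|12.2|)
```

Call:
move_arm(
  rows="2.02 -3.48 -0.4 0 0 0 1;2.02 -3.48 -0.4 0 0 0 1;2.02 -3.48 -0.4 0 0 0 1;2.02 -3.48 -0.4 0 0 0 1;2.02 -3.48 -0.4 0 0 0 1;2.02 -3.48 -0.4 0 0 0 1;0 0 0 0 0 -8 1;0 0 0 0 0 -8 1;0 0 0 0 0 -8 1;0 0 0 0 0 -8 1;0 0 0 0 0 -8 1;0 0 0 0 0 -8 1;0 0 0 0 0 -8 1;0 0 0 0 0 -8 1;0 0 0 0 0 -7.1 1;0 0 0 0 0 0 1",
)

```text
time_s: 62.5
eef_pos: [0.4484, -0.0999, 0.2008]
eef_rot: [-0.0, 0.771, 0.636, 0.0]
wrist_force: [1.1, -0.4, 0.2]
opening: 0.998
```

Call:
move_arm(
  rows="4.5 0.93 0 0 0 0 1;4.5 0.93 0 0 0 0 1;4.5 0.93 0 0 0 0 1;4.5 0.93 0 0 0 0 1;4.5 0.93 0 0 0 0 1;4.5 0.93 0 0 0 0 1;0 0 0 0 0 0 1;0 0 0 0 0 0 1",
)

```text
time_s: 63.3
eef_pos: [0.5545, 0.1552, 0.2004]
eef_rot: [-0.0, 0.772, 0.636, -0.0]
wrist_force: [-1.1, -1.0, 0.1]
opening: 1.002
```

```bash
python3 - <<'E'
from h import *
shot("scene");shot("top")
find("pen",(.557,.157,-11),.002,zc=.01)
to((.557,.157,.078,79))
overlay(CAM["scene"],[("pen",.557,.157,.002,-11)],"s31",(270,270,370,345),7)
crop(CAM["top"],(130,150,230,260),"t31",5)
E
```

```text
pen {'scene': ([559.2, 157.3, -10.0], np.float64(0.555))}
t 63.50 tcp [55.45 15.28 20.08] phi 78.8 tilt 0.0 q6 -1.31 open 1.00
  rz -0.2 then shift [ 0.46  0.16 12.28] (|12.3|)
```

View pics/s31.png

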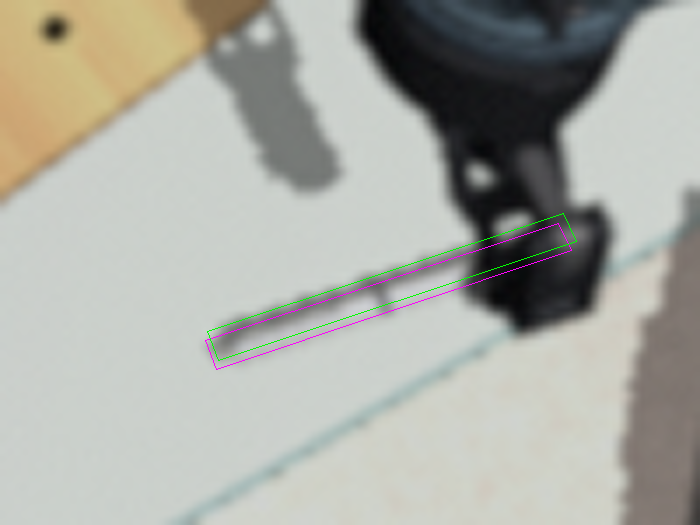

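View pics/t31.png

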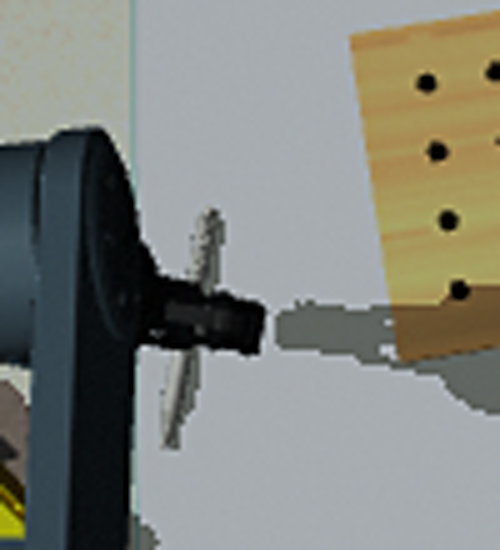

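Call:
move_arm(
  rows="0.3 0.2 3 0 0 0 1;0 0 4 0 0 0 1;0 0 3.2 0 0 0 1;0 0 1.6 0 0 0 1;0 0 0.5 0 0 0 0.5;0 0 0 0 0 0 0.3;0 0 0 0 0 0 0;0 0 0 0 0 0 0;0 0 0 0 0 0 0;0 0 0 0 0 0 0;0 0 0 0 0 0 0;0 0 0 0 0 0 0;0 0 0 0 0 0 0;0 0 0 0 0 0 0",
)

```text
time_s: 64.9
eef_pos: [0.5582, 0.1566, 0.0793]
eef_rot: [0.001, 0.772, 0.636, 0.001]
wrist_force: [-0.8, 0.6, 6.9]
opening: 0.075
```

```bash
python3 - <<'E'
from h import *
s=shot("scene");crop(s,(270,270,370,345),"s32",7)
to()
E
```

```text
t 64.95 tcp [55.82 15.66  7.93] phi 78.9 tilt 0.1 q6 -1.31 open 0.08
```

View pics/s32.png

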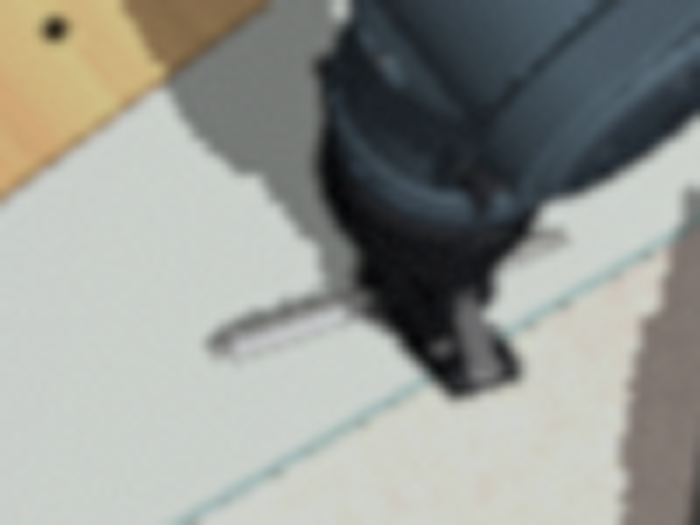

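Call:
move_arm(
  rows="0 0 -0.5 0 0 0 0;0 0 -1.5 0 0 0 0;0 0 -3 0 0 0 0;0 0 -3 0 0 0 0;0 0 -3 0 0 0 0;0 0 -1.2 0 0 0 0;0 0 0 0 0 0 0",
)

```text
time_s: 65.65
eef_pos: [0.5587, 0.1566, 0.2026]
eef_rot: [0.001, 0.772, 0.636, 0.002]
wrist_force: [-0.3, -0.2, -0.5]
opening: 0.079
```

```bash
python3 - <<'E'
from h import *
s=shot("scene");crop(s,(270,230,390,330),"s33",6.2)
bx=lambda x,y:np.array([.6488,-.0868])+R.from_euler('z',8.1,degrees=True).as_matrix()[:2,:2]@np.array([x,y])/1000
p=bx(-8,-50); print(p)
to((p[0],p[1],.2,98.1),(p[0],p[1],.089,None))
E
```

```text
[ 0.64792487 -0.13742839]
t 65.70 tcp [55.76 15.65 20.05] phi 78.9 tilt 0.1 q6 -1.31 open 0.08
  rz -19.2 then shift [-30.37   4.8    0.05] (|30.7|)
  rz 0.0 then shift [ 0.   0.  11.1] (|11.1|)
```

View pics/s33.png

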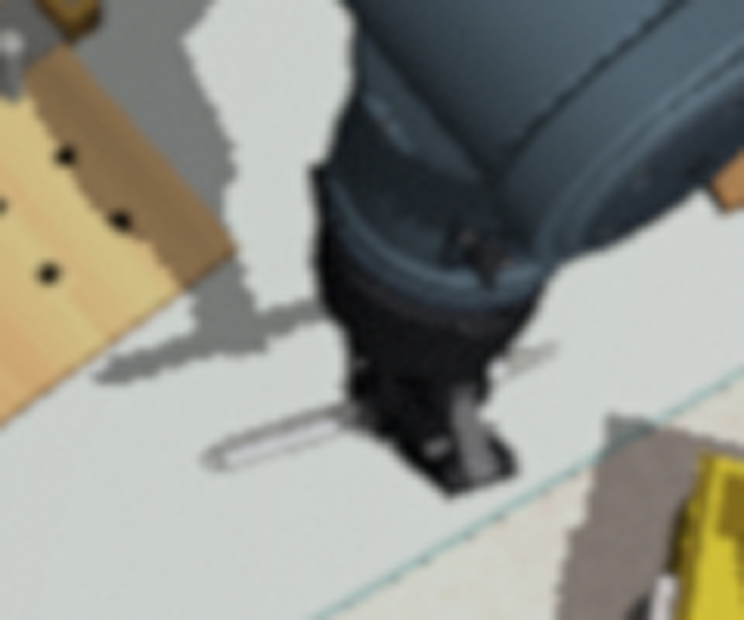

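Call:
move_arm(
  rows="0 0 0 0 0 -6.4 0;0 0 0 0 0 -6.4 0;0 0 0 0 0 -6.4 0;-2 0.3 0 0 0 0 0;-3.8 0.6 0 0 0 0 0;-3.8 0.6 0 0 0 0 0;-3.8 0.6 0 0 0 0 0;-3.8 0.6 0 0 0 0 0;-3.8 0.6 0 0 0 0 0;-3.8 0.6 0 0 0 0 0;-3.6 0.6 0 0 0 0 0;-2 0.3 0 0 0 0 0;0 0 0 0 0 0 0;0 0 0 0 0 0 0",
)

```text
time_s: 67.1
eef_pos: [0.6471, -0.137, 0.1983]
eef_rot: [-0.002, 0.655, 0.755, -0.0]
wrist_force: [-0.3, 0.2, -0.4]
opening: 0.078
```

```bash
python3 - <<'E'
from h import *
s=shot("scene");crop(s,(170,150,320,275),"s34",5)
to((.6479,-.1374,.089,98.1))
o,p,_=state()
overlay(s,[("pen",p[0],p[1],p[2]-.0793+.002,8.1)],"s34",(170,150,320,275),5)
E
```

```text
t 67.15 tcp [ 64.72 -13.63  19.86] phi 98.2 tilt 0.2 q6 -2.10 open 0.07
  rz 0.1 then shift [-0.12  0.06 10.96] (|11.0|)
```

View pics/s34.png

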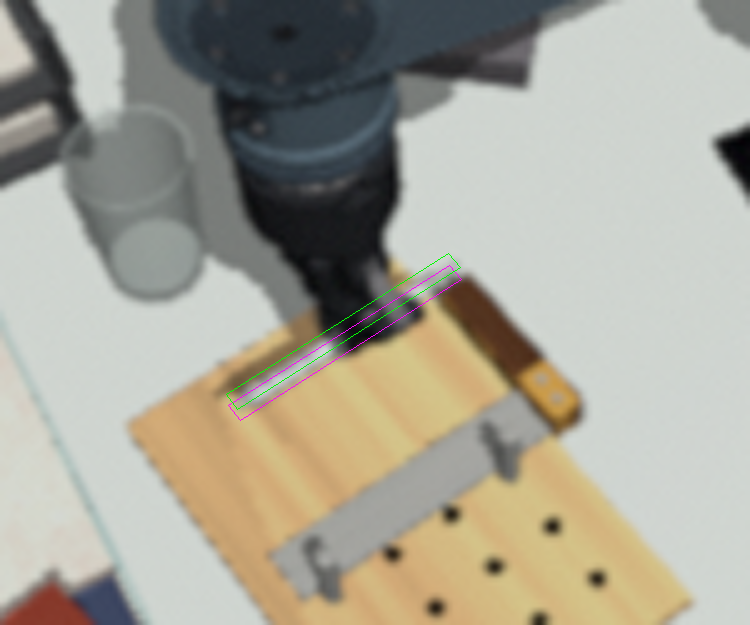

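Call:
move_arm(
  rows="-0.1 0 3 0 0 0 0;0 0 3.5 0 0 0 0;0 0 2 0 0 0 0;0 0 1.2 0 0 0 0;0 0 0.5 0 0 0 0;0 0 0.3 0 0 0 0;0 0 0 0 0 0 0",
)

```text
time_s: 67.85
eef_pos: [0.6486, -0.1385, 0.0958]
eef_rot: [0.001, 0.655, 0.756, 0.0]
wrist_force: [-0.3, -0.4, 0.0]
opening: 0.075
```

```bash
python3 - <<'E'
from h import *
s=shot("scene");crop(s,(170,150,320,275),"s35",5)
o,p,_=state(); print(o["wrist_force"],o["torque"])
to((.6479,-.1374,.089,98.1))
E
```

```text
[-0.93907131 -1.43850196 -0.61253525] [ 0.01219739  0.02553322 -0.01689999]
t 67.90 tcp [ 64.88 -13.87   9.61] phi 98.2 tilt 0.1 q6 -2.10 open 0.08
  rz 0.1 then shift [ 0.14 -0.07  0.71] (|0.7|)
```

View pics/s35.png

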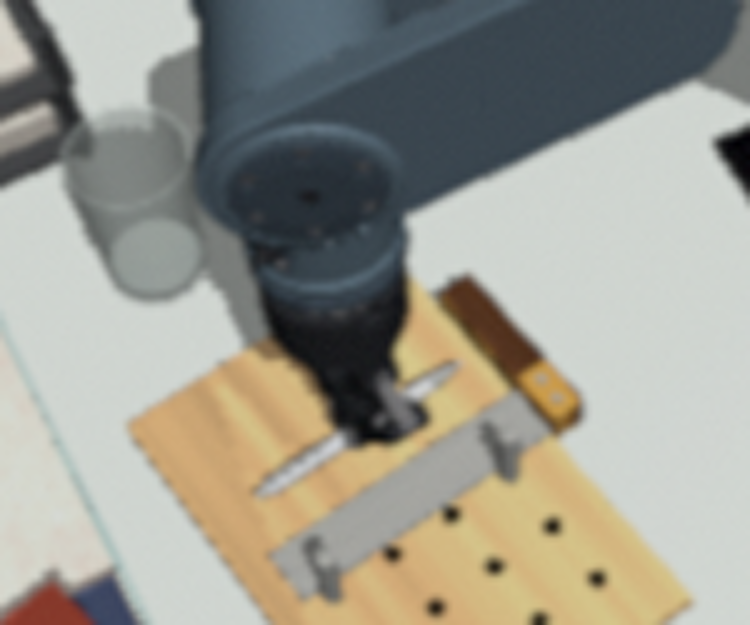

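Call:
move_arm(
  rows="0 0 0.3 0 0 0 0;0 0 0.2 0 0 0 0;0 0 0.15 0 0 0 0;0 0 0 0 0 0 0",
)

```text
time_s: 68.3
eef_pos: [0.6483, -0.1389, 0.0893]
eef_rot: [0.0, 0.655, 0.755, 0.0]
wrist_force: [-1.9, 0.8, 5.2]
opening: 0.075
```

Touching down (5 N). Releasing with a small opening, then lifting.

Call:
move_arm(
  rows="0 0 0 0 0 0 0.2;0 0 0 0 0 0 0.25;0 0 0 0 0 0 0.25;0 0 -1 0 0 0 0.25;0 0 -3 0 0 0 0.25;0 0 -3 0 0 0 0.25;-3 0 0 0 0 0 0;-3 -3 0 0 0 0 0;0 -4 0 0 0 0 0;0 -4 0 0 0 0 0;0 -4 0 0 0 0 0;0 -4 0 0 0 0 0;0 -3 0 0 0 0 0;0 0 0 0 0 0 0",
)

```text
time_s: 69.7
eef_pos: [0.4358, -0.2291, 0.1585]
eef_rot: [-0.001, 0.656, 0.755, -0.0]
wrist_force: [1.0, 0.9, -0.3]
opening: -0.004
```

```bash
python3 - <<'E'
from h import *
s=shot("scene");t=shot("top")
to()
find("pen",(.648,-.138,8),.012,zc=.02)
find("square",(.5527,-.0863,8),.002,cen=(.5527+.055,-.115),zc=.015)
crop(t,(190,130,310,225),"t36",6.3)
crop(s,(170,180,300,290),"s36",5)
E
```

```text
t 69.80 tcp [ 43.89 -22.98  15.94] phi 98.1 tilt 0.1 q6 -2.43 open -0.00
pen {'top': ([648.2, -136.9, 7.9], np.float64(0.787)), 'scene': ([653.0, -139.0, 10.1], np.float64(0.616)), 'both': ([647.0, -137.4, 7.7], np.float64(0.693))}
square {'top': ([552.9, -85.0, 7.7], np.float64(0.92)), 'scene': ([553.6, -87.3, 7.5], np.float64(0.851)), 'both': ([553.0, -86.4, 8.0], np.float64(0.875))}
```

View pics/t36.png

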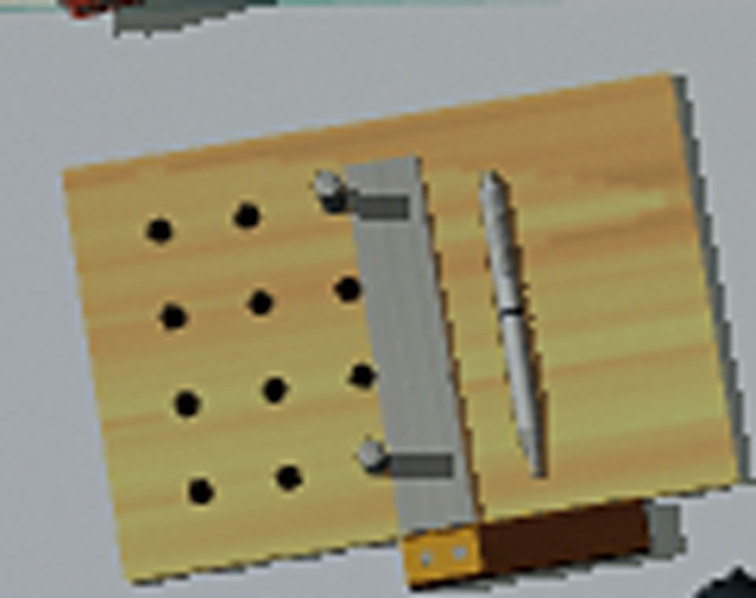

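View pics/s36.png

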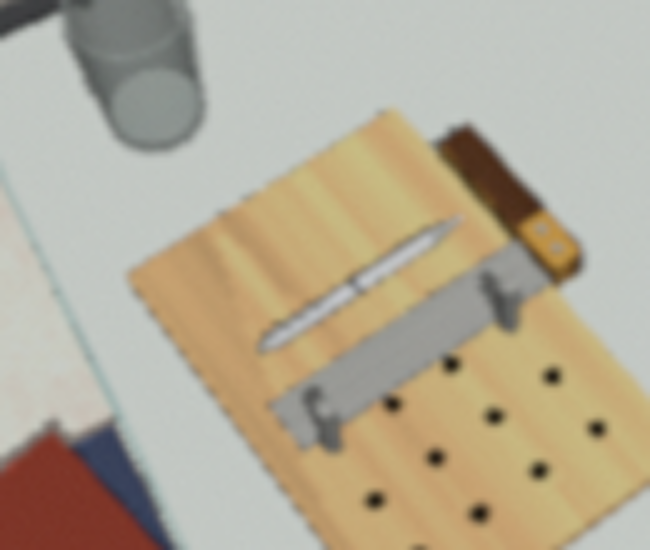

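```bash
python3 - <<'E'
from h import *
bx=lambda x,y:np.array([.6488,-.0868])+R.from_euler('z',8.1,degrees=True).as_matrix()[:2,:2]@np.array([x,y])/1000
p=bx(-8,-82); q=bx(-8,-52)
to((p[0],p[1],.159,98.1),(p[0],p[1],.088,None),(q[0],q[1],.088,None))
print((np.linalg.inv(R.from_euler('z',8.1,degrees=True).as_matrix()[:2,:2])@(np.array([[.6482,-.1369],[.653,-.139],[.647,-.1374]])-[.6488,-.0868]).T*1000).T)
E
```

```text
t 70.00 tcp [ 43.98 -22.93  15.87] phi 98.2 tilt 0.1 q6 -2.43 open 0.00
  rz 0.1 then shift [ 2.96 21.9  -0.03] (|22.1|)
  rz 0.0 then shift [0.  0.  7.1] (|7.1|)
  rz 0.0 then shift [ 3. -0.  0.] (|3.0|)
[[ -7.65316591 -49.51564451]
 [ -3.19694494 -52.27102011]
 [ -8.91164492 -49.84157486]]
```

Call:
move_arm(
  rows="0.6 4.4 0 0 0 0 0;0.6 4.4 0 0 0 0 0;0.6 4.4 0 0 0 0 0;0.6 4.4 0 0 0 0 0;0.6 4.3 0 0 0 0 0;0 0 0 0 0 0 0;0 0 3 0 0 0 0;0 0 2.5 0 0 0 0;0 0 1 0 0 0 0;0 0 0.4 0 0 0 0;0 0 0 0 0 0 0;0 0 0 0 0 0 0",
)

```text
time_s: 71.2
eef_pos: [0.6521, -0.169, 0.0909]
eef_rot: [0.001, 0.655, 0.755, 0.0]
wrist_force: [-0.1, 0.1, 0.7]
opening: 0.002
```

```bash
python3 - <<'E'
from h import *
s=shot("scene")
o,p,_=state(); print(p,o["wrist_force"]); 
print("board",R.from_euler('z',-8.1,degrees=True).as_matrix()[:2,:2]@(p[:2]-[.6488,-.0868])*1000)
crop(s,(170,160,300,270),"s37",5)
E
```

```text
[ 0.65219087 -0.16901123  0.09105437] [-1.31758065  0.14067699 -0.66197736]
board [ -8.22661834 -81.8688418 ]
```

View pics/s37.png

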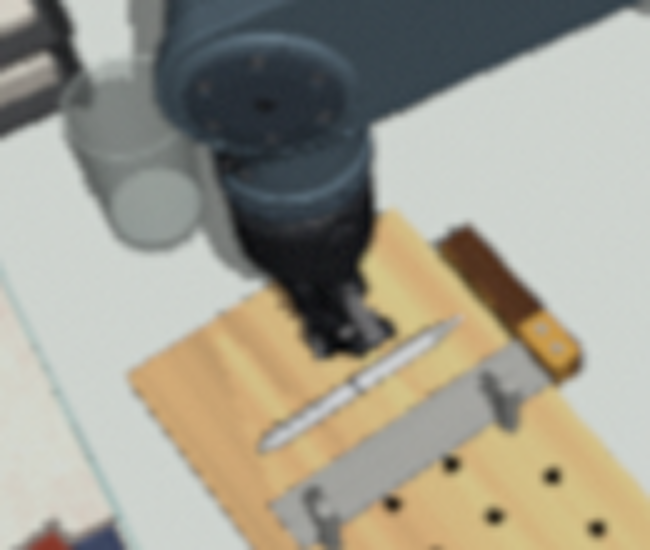

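Call:
move_arm(
  rows="0 0 0.25 0 0 0 0;0.4 0 0 0 0 0 0;0.4 0 0 0 0 0 0;0.3 0 0 0 0 0 0;0.3 0 0 0 0 0 0;0.3 0 0 0 0 0 0;0.3 0 0 0 0 0 0;0.3 0 0 0 0 0 0;0 0 0 0 0 0 0",
)

```text
time_s: 72.15
eef_pos: [0.648, -0.1453, 0.0869]
eef_rot: [-0.0, 0.655, 0.756, 0.0]
wrist_force: [-0.6, 0.2, 0.2]
opening: -0.0
```

```bash
python3 - <<'E'
from h import *
s=shot("scene")
o,p,_=state(); print(p,o["wrist_force"]); 
print("board",R.from_euler('z',-8.1,degrees=True).as_matrix()[:2,:2]@(p[:2]-[.6488,-.0868])*1000)
crop(s,(170,160,300,270),"s38",5)
E
```

```text
[ 0.64803919 -0.14548909  0.08686364] [-0.61996533 -0.67313298 -0.74652832]
board [ -9.02258863 -57.99639261]
```

View pics/s38.png

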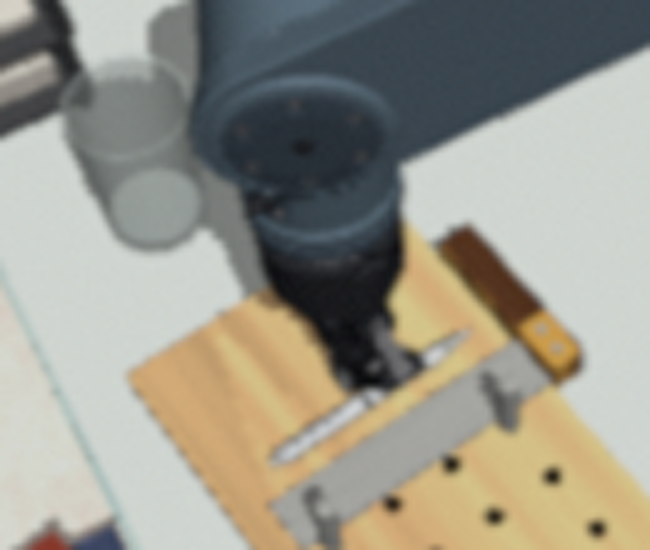

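Call:
move_arm(
  rows="0.2 0 0 0 0 0 0;0.2 0 0 0 0 0 0;0.2 0 0 0 0 0 0;0 0 0 0 0 0 0;-0.5 0 0 0 0 0 0;-1.5 0 -1 0 0 0 0;0 0 -4 0 0 0 0;0 0 -4 0 0 0 0;0 -4 0 0 0 0 0;0 -4.5 0 0 0 0 0;0 -4.5 0 0 0 0 0;0 -4.5 0 0 0 0 0;0 -4.5 0 0 0 0 0;0 0 0 0 0 0 0;0 0 0 0 0 0 0",
)

```text
time_s: 73.7
eef_pos: [0.4321, -0.1922, 0.1781]
eef_rot: [0.001, 0.656, 0.755, 0.0]
wrist_force: [0.1, -0.5, 0.1]
opening: 0.003
```

```bash
python3 - <<'E'
from h import *
s=shot("scene","s39");t=shot("top")
to()
d=find("pen",(.648,-.12,8),.012,zc=.02)
for k,v in d.items(): print(k,R.from_euler('z',-8.1,degrees=True).as_matrix()[:2,:2]@(v[0][:2]/1000-[.6488,-.0868])*1000)
find("square",(.5527,-.0863,8),.002,cen=(.5527+.055,-.115),zc=.015)
find("board",(.648,-.087,7.8),.002,zc=.012)
find("dustpan",(.4427,-.4105,-38.9),.002,cen=(.47,-.43))
crop(t,(190,130,310,225),"t40",6.3)
E
```

```text
t 73.80 tcp [ 43.35 -19.2   17.81] phi 98.1 tilt 0.2 q6 -2.38 open 0.00
pen {'top': ([655.2, -118.8, 7.6], np.float64(0.467)), 'scene': ([651.2, -120.9, 10.5], np.float64(0.492)), 'both': ([652.8, -119.9, 9.4], np.float64(0.475))}
top [  1.82731199 -32.58252493]
scene [ -2.42867523 -34.09796968]
both [ -0.70373615 -33.333388  ]
square {'top': ([553.7, -84.9, 7.7], np.float64(0.922)), 'scene': ([551.9, -88.0, 8.1], np.float64(0.811)), 'both': ([553.6, -85.2, 7.5], np.float64(0.86))}
board {'top': ([649.5, -85.1, 8.3], np.float64(0.853)), 'scene': ([649.1, -88.4, 8.0], np.float64(0.867)), 'both': ([649.2, -86.5, 8.1], np.float64(0.856))}
dustpan {'top': ([446.5, -405.5, -39.5], np.float64(0.952)), 'scene': ([446.2, -408.2, -39.0], np.float64(0.956)), 'both': ([446.3, -406.8, -39.4], np.float64(0.949))}
```

View pics/t40.png

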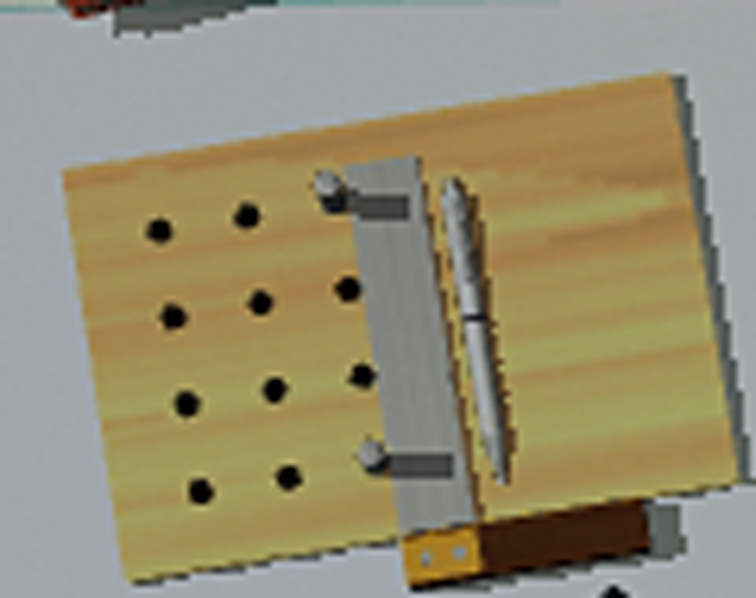

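View pics/s39.png

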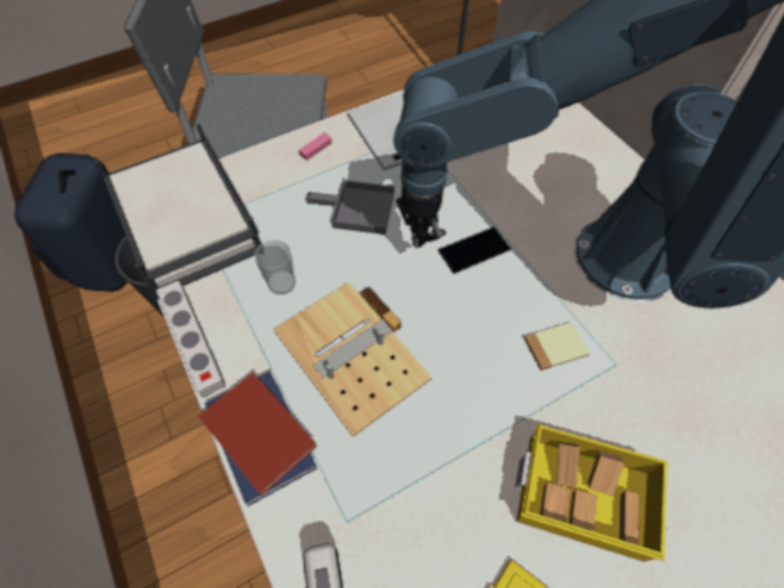

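```bash
python3 - <<'E'
from h import *
print(ctrl.hand_in())
E
```

```text
the job is handed in; nothing more can be done
None
```

The job is done and handed in after about 74 s of the 210 s allowed; the hand-in reports no verdict, so I only have my own checks.

- **Dustpan:** I tipped both offcuts into the lunch box and set the empty pan back flat, within about 5 mm of where it started.
- **Other offcuts:** Three more were present (4, 5 and 6; offcut 3 was not there), and all five now lie inside the box. Offcut 6 was knocked aside partway through, so I found it again before picking it up. I left the pink look-alike alone.
- **Try square:** The stock is flush along the board's near edge and the blade is against the pegs. I felt contact when pushing the stock both ways: about 9–13 N against the board edge and about 6 N toward the pegs. My final fits put the square's angle at 7.5–8.1° and the board's at 8.0–8.3°. That leaves up to about 0.6° between them, which is within the fit noise.
- **Pen:** It lies on the blank part of the board beside the blade. Its centre is about 13 mm from the blade's edge, so the gap is roughly 8 mm. It is along the blade to within 1–2°, but the pen's fit was weak (the two cameras gave 7.6° and 10.5°). I judged it mainly from the pictures, where it looks parallel.
- **Tumbler:** It was never touched, and it stands in the same place in the last picture.

While I was lowering the square, the tip of its blade drooped and touched the board first, with about 3 N. It levelled out as the stock came down.

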